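# Rebuild the seamer clutch pack on its splined hub

### The arm

A 6-joint arm with a two-finger parallel gripper is mounted at the origin on a cart in front of the work surface, level with it; the furniture and walls round the work are solid. World frame = base frame: x ahead of the robot, y to its left, z up, the work surface at z = 0. Lengths are in m, angles in rad, forces in N, time in s.
With the tool pointing down it reaches from about 0.4 to 0.925 m from the base axis. Payload 3.4 kg.
Tool frame: the origin (TCP) lies at the very end of the fingers, on their centre line; the grasp point (between the pads) lies 19 mm behind it; x points along the fingers, y is the direction in which the jaws open and shut, and the axes are right-handed (so a half turn about x gives the same grasp; the last joint's range is limited). The gripper opens to 85 mm and grips with 20 to 120 N. Pads are 22 mm wide; open, the fingers measure 114 mm over their backs; the gripper's body (76 mm by 85 mm) begins 54 mm behind the grasp point. The pads swing forward as they close: fully open they stand 13 mm farther back than shut.
Start: joints at [1.062, 0.307, 1.506, -0, 1.328, -0.073], TCP at [0.242, 0.521, 0.195] pointing down, gripper open.
Joint ranges: [-3.12, 3.12], [-1.05, 2.28], [0.14, 2.33], [-1.42, 4.57], [0.1, 2.73], [-2.68, 2.68]. Speed limits (rad/s): [2.57, 2.57, 3.14, 3.14, 3.14, 3.14].

### API

Orientations are given as a 3x3 rotation matrix whose columns are the frame's x, y, z axes.
In Python, from workcell import bot gives the robot as it stands.
- The arm moves only by the shell command python3 -m pendant 'ROWS' [FORCE]. ROWS is JSON, one flat list of numbers, 5 for each row, row after row: the shift along the tool's x, y, z in units of 25 mm (1.0 is 25 mm), then the turn about the tool's x in units of 6 degrees (1.0 is 6 degrees), then the finger opening in mm, from 0 to 85.4. In form: [tx, ty, tz, turn, claw, tx, ty, tz, turn, claw, ...]. A call has 1 to 8 rows; each row is the pose to reach, as a shift and turn from the pose measured when the call began, along the tool's axes at that moment; what a row does not reach only later rows make up. A row lasts 1/12 s, in which the tool goes at most 41.7 mm and 7.16 degrees, less where a joint would pass 70% of its speed; a pose out of reach is approached as far as the arm can. A call with a gripper value outside its range is refused whole. The fingers move at their own pace and stop on an object; FORCE is the grip in N (left out, the last holds). Time passes only in rows, so rows that repeat a pose let the fingers close. It gives the time, the measured TCP pose, the force and the opening at its end, in the units of the state.
- bot.get_obs(): the state, without advancing time (a new reading comes with each control period).
- bot.snapshot(name): name is "side" or "top"; returns a dict with "image" (480x640x3 uint8, blue, green, red), "z_map" (480x640 float32, m along the optical axis (not along the pixel's ray), 0 where there is no reading), "fx", "fy", "cx", "cy" (pixels), "distortion" ([k1, k2, p1, p2, k3] as OpenCV has them; the pictures are not rectified), "rvec" (rotation vector, rad) and "tvec" (3), from world to camera coordinates, as OpenCV has them. Camera axes: x right, y down, z forward; pixel columns grow to the right and rows downward; lengths in m; the calibration is good to about 2 mm. A picture is of the moment at which its call begins.
- bot.job_done(): hands the job in, once; it reports no verdict.
The state is a dict: "clock": time; "joint_positions": joint angles; "qvel": joint speeds; "effort": joint torques, N m; "eef_pos": TCP position; "tool_rot": TCP orientation; "wrist_force": force on the tool from outside, world axes, zero at the start; "ft_torque": the same for the moment, N m; "finger_gap": finger opening in m.
Only numpy, scipy, OpenCV 4.12 (cv2) and the standard library are available. Lean on these libraries where they do the work, as an engineer would, in place of code of your own. Each camera call takes 0.05 s, during which the arm holds its last target.

### The job

Rebuild the can seamer's clutch pack on the assembly stand: slide the clutch disc (round-ended tab) down the splined hub until it is fully home, its tab pointing to the end of the stand that carries the upright pin, then fit the separator plate (forked tab) fully home on top of it with its tab pointing to the opposite end, each tab as nearly along the stand as the splines allow. Find the splines by feel with light pressure, never pushing a plate on the stand with more than 60 N, and leave the other things standing where they are.

Things in the scene. Friction and masses are not known exactly. Their poses are not given: they have to be found in the camera images.
- stand: Assembly stand, fixed: grey base 100 (x) x 164 (y) x 12 mm, origin under its centre on the table. In its middle a dark round pedestal (60 mm wide at the foot, 46 at the top), its top, the seat, 30 mm up. On it, on the stand's vertical axis, a steel hub: core 27 mm in diameter, six splines 6.8 mm wide out to diameter 38 mm with tops 70 mm above the table, then a plain nose, diameter 27, to 82 mm.
- seat (a point): Centre of the seat, on the hub axis, 30 mm above the table; axes as the stand's (z up, +y to the pin). The hub is clamped at an unmeasured angle, up to 0.35 rad either way, to be found by feel or seen. At angle 0 a plate slides on with its tab exactly along +y or -y; the fits are 60 deg apart, each with about 0.08 rad play either way. Radial play 1 mm. The hub nose tapers over its last 7 mm.
- pin (a point): Top of the upright pin, 12 mm in diameter, at the +y end of the stand: 68 mm from the hub axis, 34 mm above the table. The only upright pin on the stand.
- clutch_disc: Clutch disc, loose steel ring 20 mm tall, outside diameter 53, lying flat, dark pads on top. Bore diameter 41 with six inner teeth, 5.8 mm wide, in to diameter 29, one of them at +x. One round-ended tab, 18 wide, 8 thick, juts out along +x to 52 mm from the axis. Two flat grip faces 56 mm apart look to +y and -y (28 long, 20 high). Origin: centre of the underside; z up. About 0.18 kg.
- clutch_disc_tab (a point): Point in the tab of the clutch disc, 45 mm from its axis along its +x, 4 mm above its underside.
- separator: Separator plate, loose steel ring 12 mm tall, outside diameter 53, bore and inner teeth as the clutch disc, lying flat. A forked tab (two prongs), 22 wide, 8 thick, juts out along +x to 51 mm from the axis. Two upright ears with flat grip faces 56 mm apart look to +y and -y; 28 long, they rise to 24 mm above the underside. Origin: centre of the underside; z up. About 0.18 kg.
- separator_tab (a point): Point in the tab of the separator plate, 45 mm from its axis along its +x, 4 mm above its underside.
- tape_roll: Bystander: white roll of tape, 68 mm in diameter, 24 mm tall. Origin: centre of its underside.
- weight: Bystander: steel check weight with a knob, 30 mm in diameter, 49 mm tall. Origin: centre of its underside.
- lid_sleeve: Bystander: stack of can lids, 73 mm in diameter, 86 mm tall. Origin: centre of its underside.

How it is judged:
On the way, in this order (a step that is already met when the one before it is completed fails the run):
1. the clutch disc is fully home on the hub, its tab towards the pin (horizontal distance between clutch_disc and seat below 0.003 m and z of clutch_disc in the frame of seat between -0.0035 and 0.0025 m and angle between clutch_disc's own z axis and vertical below 0.06 rad and y of clutch_disc_tab in the frame of seat above 0.0385 m), for 0.2 s.
2. the separator plate is fully home on top of it, its tab towards the other end (all of step 1 and horizontal distance between separator and seat below 0.003 m and z of separator in the frame of seat between 0.0175 and 0.0235 m and angle between separator's own z axis and vertical below 0.06 rad and y of separator_tab in the frame of seat below -0.0385 m), for 0.2 s.
At the end, for the whole second after the job is handed in: Disc flat on the seat: within 3 mm of the hub axis, underside at most 2.5 mm above the seat, tab point at least 38.5 mm towards the pin end. Separator flat on the disc: within 3 mm, at most 23.5 mm above the seat, tab point at least 38.5 mm towards the other end. Both upright, at rest (all of step 2 and linear speed of each of clutch_disc, separator below 0.02 m/s); the robot touches nothing.
It fails at once if a plate is pushed against the stand or hub with more than 60 N (contact force between any of clutch_disc, separator and stand above 60 N).
It fails at once if the separator is pressed onto the disc with more than 60 N (contact force between separator and clutch_disc above 60 N).
It fails at once if the check weight or lid stack is displaced by more than 30 mm or tipped (distance of any of weight, lid_sleeve from where it was at the start of the episode above 0.03 m or angle between any of weight, lid_sleeve's own z axis and vertical above 0.5 rad).
It also fails if it takes over 72 s, if anything falls off the work surface, if the arm or the gripper's body presses on something with over 40 N, if the wrist force passes 120 N, or if a joint passes its speed limit or range.

## Working session

There is one attempt and no reset: what is moved stays moved. The work goes in short steps, Python scripts to look and compute and a shell command to move; the robot and the scene stay as the last step left them, time stands still between calls to the robot, and variables do not carry over. Pictures are saved under pics/ and viewed, and the job is handed in when it is done.

```bash
ls; mkdir -p pics; cat > h.py <<'E'
import numpy as np, cv2
from workcell import bot
def snap(n,f):
    s=bot.snapshot(n); cv2.imwrite('pics/'+f+'.png',s['image'])
    np.savez('pics/'+f+'.npz',**{k:np.array(v) for k,v in s.items()}); return s
def load(f): return dict(np.load('pics/'+f+'.npz'))
def cam(s):
    K=np.array([[s['fx'],0,s['cx']],[0,s['fy'],s['cy']],[0,0,1]],float)
    R,_=cv2.Rodrigues(np.array(s['rvec'],float)); return K,np.array(s['distortion'],float),R,np.array(s['tvec'],float).ravel()
def ray(s,u,v):
    K,d,R,t=cam(s); p=cv2.undistortPoints(np.array([[[u,v]]],float),K,d)[0,0]
    return -R.T@t, R.T@np.array([p[0],p[1],1.])
def atz(s,u,v,z):
    o,r=ray(s,u,v); return o+r*(z-o[2])/r[2]
def proj(s,P):
    K,d,R,t=cam(s); return cv2.projectPoints(np.array(P,float).reshape(-1,1,3),np.array(s['rvec'],float),t,K,d)[0][:,0]
def cloud(s):
    K,d,R,t=cam(s); z=s['z_map']; vv,uu=np.mgrid[0:480,0:640]
    p=cv2.undistortPoints(np.stack([uu,vv],-1).reshape(-1,1,2).astype(float),K,d)[:,0]
    X=np.c_[p*z.reshape(-1,1),z.reshape(-1)]
    W=(X-t)@R; W[z.reshape(-1)==0]=np.nan
    return W.reshape(480,640,3)
def crop(f,u0,v0,u1,v1,k,o):
    im=cv2.imread('pics/'+f+'.png')[v0:v1,u0:u1]
    cv2.imwrite('pics/'+o+'.png',cv2.resize(im,None,fx=k,fy=k,interpolation=cv2.INTER_CUBIC))
E
python3 - <<'E'
from h import *
snap('top','t0');snap('side','s0')
o=bot.get_obs()
for k in o: print(k,np.round(o[k],4).tolist())
E
```

```text
pics
clock 0.1
joint_positions [1.0625, 0.3075, 1.5075, -0.0, 1.3284, -0.0735]
qvel [-0.0015, -0.0027, -0.0018, -0.0009, -0.0011, -0.0009]
effort [0.0011, -45.8524, -25.2608, -0.0002, 0.0055, -0.0]
eef_pos [0.2419, 0.5209, 0.1939]
tool_rot [[-0.0009, 0.4212, 0.907], [-0.0016, 0.907, -0.4212], [-1.0, -0.0018, -0.0001]]
wrist_force [0.1912, -0.667, -0.1538]
ft_torque [0.0284, -0.0225, -0.0095]
finger_gap 0.0853
```

View pics/t0.png

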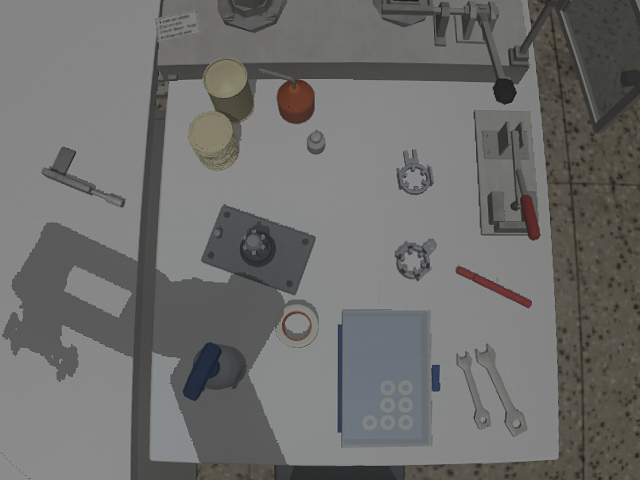

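View pics/s0.png

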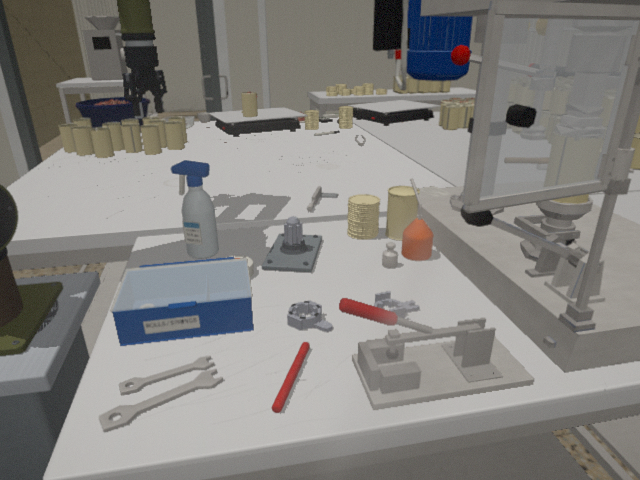

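The top view shows the stand near (258,248), the disc with its round tab near (412,260), and the separator with its forked tab near (413,178). The lid stack is near (213,138), the weight at (316,142) and the tape at (297,325). I'll enlarge these.

```bash
python3 - <<'E'
from h import *
crop('t0',190,195,330,300,5.7,'c_stand')
crop('t0',380,140,450,290,4,'c_plates')
s=load('t0')
for uv in [(258,248),(412,260),(413,178),(320,240),(160,80),(550,460)]: print(uv,atz(s,*uv,0.0).round(3))
print(cam(s)[2].round(3), (-cam(s)[2].T@cam(s)[3]).round(3), s['fx'])
W=cloud(s); 
for uv in [(254,241),(258,256),(215,225),(219,233)]: print(uv,W[uv[1],uv[0]].round(4))
E
```

```text
(258, 248) [0.547 0.153 0.   ]
(412, 260) [ 0.529 -0.099  0.   ]
(413, 178) [ 0.668 -0.104  0.   ]
(320, 240) [0.561 0.051 0.   ]
(160, 80) [0.85  0.338 0.   ]
(550, 460) [ 0.201 -0.322  0.   ]
[[ 0.006 -1.    -0.006]
 [-0.981 -0.005 -0.193]
 [ 0.193  0.007 -0.981]] [0.361 0.04  0.998] 623.5929071303378
(254, 241) [0.5427 0.1498 0.0813]
(258, 256) [0.5271 0.1478 0.0394]
(215, 225) [0.5825 0.2228 0.013 ]
(219, 233) [0.5651 0.2121 0.0327]
```

View pics/c_stand.png

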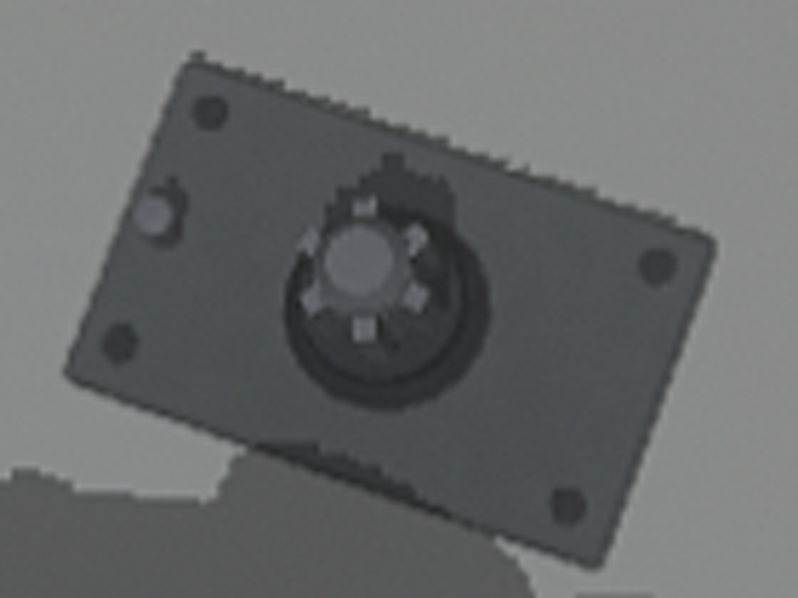

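View pics/c_plates.png

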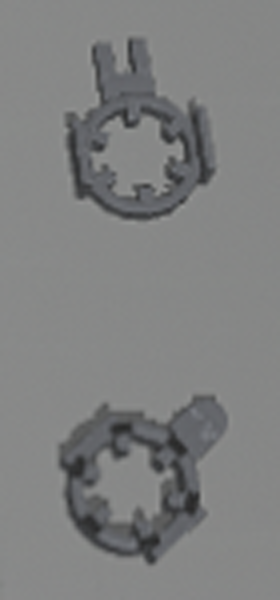

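```bash
cat > fit.py <<'E'
from h import *
from scipy.optimize import minimize
def circ(r,n=60): a=np.linspace(0,2*np.pi,n,endpoint=False); return np.c_[r*np.cos(a),r*np.sin(a)]
def rect(x0,x1,y0,y1): return np.array([[x0,y0],[x1,y0],[x1,y1],[x0,y1]])
def prisms(kind):
    L=[]
    H=.020 if kind=='disc' else .012; G=.020 if kind=='disc' else .024
    for sgn in (1,-1): L.append((rect(-.014,.014,*sorted((sgn*.0255,sgn*.028))),0,G))
    if kind=='disc':
        a=np.linspace(-np.pi/2,np.pi/2,12); p=np.r_[[[.022,-.009]],np.c_[.043+.009*np.cos(a),.009*np.sin(a)],[[.022,.009]]]
        L.append((p,0,.008))
    else:
        L.append((rect(.022,.036,-.011,.011),0,.008)); L.append((rect(.034,.051,-.011,-.005),0,.008)); L.append((rect(.034,.051,.005,.011),0,.008))
    return L,H
S=8
def render(s,kind,x,y,th,box,z0=0.):
    u0,v0,u1,v1=box; m=np.zeros(((v1-v0)*S,(u1-u0)*S),np.uint8)
    c,sn=np.cos(th),np.sin(th); R=np.array([[c,-sn],[sn,c]])
    def P(p,z):
        q=p@R.T+[x,y]; q=proj(s,np.c_[q,np.full(len(q),z+z0)]); return np.round((q-[u0-.5,v0-.5])*S).astype(np.int32)
    L,H=prisms(kind)
    bot_,top_=P(circ(.0265),0),P(circ(.0265),H)
    cv2.fillConvexPoly(m,cv2.convexHull(np.r_[bot_,top_]),1)
    # bore with teeth visible through: intersection of bottom & top openings
    o=[]
    for z in (0,H/2,H):
        h=np.zeros_like(m); cv2.fillPoly(h,[P(circ(.0205),z)],1)
        for k in range(6):
            a=k*np.pi/3; r=np.array([[np.cos(a),-np.sin(a)],[np.sin(a),np.cos(a)]])
            cv2.fillPoly(h,[P(rect(.0145,.022,-.0029,.0029)@r.T,z)],0)
        o.append(h)
    m[(o[0]&o[1]&o[2])>0]=0
    for p,a,b in L: cv2.fillConvexPoly(m,cv2.convexHull(np.r_[P(p,a),P(p,b)]),1)
    return cv2.resize(m.astype(np.float32),None,fx=1/S,fy=1/S,interpolation=cv2.INTER_AREA)
def fit(s,kind,box,g):
    u0,v0,u1,v1=box; W=cloud(s)[v0:v1,u0:u1]
    im=s['image'][v0:v1,u0:u1].astype(float).mean(2)
    bg=np.median(im); mask=((im<bg-12)|(W[...,2]>.004)).astype(np.float32)
    f=lambda p: ((render(s,kind,p[0],p[1],p[2],box)-mask)**2).sum()
    best=None
    for th in g[2]:
        r=minimize(f,[g[0],g[1],th],method='Nelder-Mead',options=dict(initial_simplex=np.array([[g[0],g[1],th],[g[0]+.006,g[1],th],[g[0],g[1]+.006,th],[g[0],g[1],th+.2]]),xatol=1e-4,fatol=.05))
        if best is None or r.fun<best.fun: best=r
    return best,mask
if __name__=='__main__':
    s=load('t0')
    for k,box,g in (('disc',(385,230,448,290),(.529,-.099,[-.6,-.9])),('sep',(385,142,445,205),(.668,-.104,[0,.3]))):
        b,m=fit(s,k,box,g); print(k,b.x.round(4),b.fun,m.sum())
        r=render(s,k,*b.x,box)
        cv2.imwrite(f'pics/fit_{k}.png',cv2.resize(np.dstack([m*255,r*255,s['image'][box[1]:box[3],box[0]:box[2],0]]).astype(np.uint8),None,fx=6,fy=6,interpolation=cv2.INTER_NEAREST))
    px=lambda c:(190+(c[0]+.5)/5.7-.5,195+(c[1]+.5)/5.7-.5)
    T=np.array([atz(s,*px(c),.07)[:2] for c in [(365,206),(418,240),(417,297),(364,330),(311,300),(306,243)]])
    print(T.round(4)); c=T.mean(0); nose=atz(s,*px((359,259)),.082)[:2]; print('hub',c,nose)
    pin=atz(s,*px((156,215)),.034)[:2]
    h=np.array([.5*0+atz(s,*px(q),.012)[:2] for q in [(210,112),(121,345),(569,506),(658,266)]]); print('base c',h.mean(0),pin)
    d=pin-c; print('pin dist',np.linalg.norm(d),'stand +y dir',np.arctan2(d[1],d[0]))
    e=(h[0]+h[1]-h[2]-h[3])/2; print('holes dir',np.arctan2(e[1],e[0]))
    a=np.arctan2(*(T-c).T[::-1]); print('spline r',np.linalg.norm(T-c,axis=1).round(4),'ang mod60',np.degrees(a)%60)
E
python3 fit.py
```

```text
disc [ 0.5251 -0.097  -0.8468] 196.65576171875 1022.0
sep [ 0.6653 -0.1043  0.1246] 95.927490234375 889.0
[[0.5609 0.1522]
 [0.5517 0.1376]
 [0.5362 0.1375]
 [0.5272 0.1515]
 [0.5352 0.1659]
 [0.5507 0.1678]]
hub [0.54366275 0.15208737] [0.5440459  0.15189774]
base c [0.54449819 0.15189476] [0.5658945 0.2152356]
pin dist 0.06694736114912025 stand +y dir 1.2322906098640818
holes dir 1.236916902806494
spline r [0.0173 0.0165 0.0164 0.0165 0.0162 0.0172] ang mod60 [ 0.227627   59.1049132   2.83903309  2.08247427  1.3528268   5.69620207]
```

```bash
python3 -c "
import cv2,numpy as np
a=cv2.imread('pics/fit_disc.png');b=cv2.imread('pics/fit_sep.png');h=max(a.shape[0],b.shape[0])
f=lambda i:cv2.copyMakeBorder(i,0,h-i.shape[0],0,0,0)
cv2.imwrite('pics/fits.png',np.hstack([f(a),f(b)]))"
```

```text
(no output)
```

View pics/fits.png

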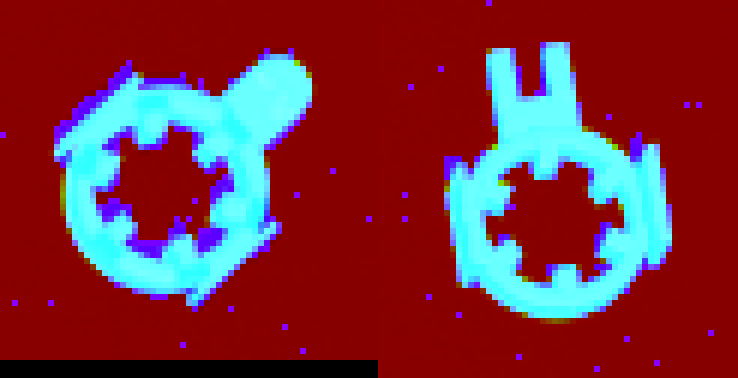

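```bash
python3 - <<'E'
from h import *
W=cloud(load('t0'))
for n,b in dict(bottle=(180,330,250,410),lids=(185,110,240,170),can=(200,55,255,125),orange=(265,65,318,125),box=(335,305,440,450),tool=(470,105,545,245),weight=(300,125,330,160)).items():
    P=W[b[1]:b[3],b[0]:b[2]].reshape(-1,3); P=P[P[:,2]>.015]
    print(n,P.min(0).round(3),P.max(0).round(3))
E
```

```text
bottle [0.312 0.161 0.015] [0.388 0.231 0.201]
lids [0.679 0.187 0.015] [0.78  0.261 0.091]
can [0.728 0.162 0.015] [0.865 0.262 0.112]
orange [0.761 0.058 0.015] [0.852 0.148 0.147]
box [ 0.239 -0.128  0.06 ] [0.443 0.024 0.073]
tool [ 0.538 -0.309  0.015] [ 0.788 -0.213  0.136]
weight [0.707 0.046 0.015] [0.735 0.074 0.052]
```

```bash
cat > go.py <<'E'
# python3 go.py x y z yang [...]: print rows toward target (turn in total)
import sys; from h import *
o=bot.get_obs(); R=np.array(o['tool_rot']); p=np.array(o['eef_pos'])
ya=np.degrees(np.arctan2(R[1,1],R[0,1]))
print('t',round(float(o['clock']),2),'p',p.round(4),'y',ya.round(2),'tilt',np.degrees(np.arccos(-R[2,0])).round(2),'F',np.round(o['wrist_force'],1),'gap',round(float(o['finger_gap']),4),'j6',np.round(o['joint_positions'],2)[[0,5]])
a=list(map(float,sys.argv[1:]))
for i in range(0,len(a),4):
    d=R.T@(np.array(a[i:i+3])-p)/.025
    print(d.round(2), 'turn',round(-(a[i+3]-ya)/6,2))
E
python3 go.py .46 .38 .2 30 .56 .15 .2 -60 .5251 -.097 .12 -138.5
```

```text
t 0.1 p [0.2419 0.5209 0.1939] y 65.09 tilt 0.11 F [ 0.2 -0.7 -0.2] gap 0.0853 j6 [ 1.06 -0.07]
[-0.24 -1.44 10.29] turn 5.85
[-0.23 -8.1  17.79] turn 20.85
[  2.98 -17.64  20.69] turn 33.93
```

```bash
python3 -m pendant '[-0.3,-0.2,1.6,1.1,85,-0.3,-0.4,3.2,2.2,85,-0.3,-0.6,4.8,3.3,85,-0.3,-0.8,6.4,4.4,85,-0.3,-1.1,8,5.5,85,-0.3,-1.4,9.6,6.6,85,-0.3,-2.2,10.9,7.7,85,-0.3,-3,12,8.8,85]' 40; python3 go.py .56 .15 .2 -60 .5251 -.097 .12 -138.5
```

```text
clock: 0.77
eef_pos: [0.4844, 0.3247, 0.2008]
tool_rot: [[-0.001, 0.978, 0.207], [-0.002, 0.207, -0.978], [-1.0, -0.001, 0.002]]
wrist_force: [0.1, -0.3, -0.5]
finger_gap: 0.0849
t 0.77 p [0.4844 0.3247 0.2008] y 11.92 tilt 0.14 F [ 0.1 -0.3 -0.5] gap 0.0849 j6 [0.52 0.31]
[0.04 1.51 7.46] turn 11.99
[ 3.27 -1.89 16.84] turn 25.07
```

```bash
python3 -m pendant '[0,0.4,1.5,1.1,85,0,0.7,3,2.2,85,0,1,4.5,3.3,85,0,1.1,6,4.4,85,0,0.9,7.5,5.5,85,0,0.5,9,6.6,85,0,0.1,10.6,7.7,85,0,-0.3,12.1,8.8,85]'; python3 go.py .5251 -.097 .12 -138.5
```

```text
clock: 1.43
eef_pos: [0.539, 0.0252, 0.2009]
tool_rot: [[-0.002, 0.752, -0.659], [-0.003, -0.659, -0.752], [-1.0, 0.0, 0.003]]
wrist_force: [0.9, -0.2, 0.0]
finger_gap: 0.0851
t 1.43 p [0.539  0.0252 0.2009] y -41.2 tilt 0.18 F [ 0.9 -0.2  0. ] gap 0.0851 j6 [-0.03  0.69]
[3.25 2.8  4.03] turn 16.22
```

```bash
python3 -m pendant '[0.2,0.6,0.7,1.1,85,0.4,1.1,1.4,2.2,85,0.8,1.6,2.2,3.3,85,1.2,2,3,4.4,85,1.8,2.5,3.6,5.5,85,2.4,2.8,4.03,6.6,85,3,2.8,4.03,7.7,85,3.25,2.8,4.03,8.8,85]'; python3 go.py .5251 -.097 .05 -138.5
```

```text
clock: 2.1
eef_pos: [0.5232, -0.0977, 0.1176]
tool_rot: [[-0.006, -0.077, -0.997], [-0.001, -0.997, 0.077], [-1.0, 0.002, 0.006]]
wrist_force: [0.2, -0.6, -0.2]
finger_gap: 0.0851
t 2.1 p [ 0.5232 -0.0977  0.1176] y -94.44 tilt 0.34 F [ 0.2 -0.6 -0.2] gap 0.0851 j6 [-0.26  1.39]
[ 2.7  -0.04 -0.09] turn 7.34
```

```bash
python3 -m pendant '[0,-0.04,-0.09,1.1,85,0,-0.04,-0.09,2.2,85,0,-0.04,-0.09,3.3,85,0,-0.04,-0.09,4.4,85,0,-0.04,-0.09,5.5,85,0,-0.04,-0.09,6.6,85,0.7,-0.04,-0.09,7.34,85,1.4,-0.04,-0.09,7.34,85]'; python3 -m pendant '[0.7,0,0,0,85,1.1,0,0,0,85,1.1,0,0,0,85]';  python3 - <<'E'
from h import *
snap('side','s1');snap('top','t1')
crop('s1',230,200,430,350,4,'s1c')
E
python3 go.py .5251 -.097 .003 -138.5
```

```text
clock: 2.77
eef_pos: [0.5263, -0.0972, 0.0829]
tool_rot: [[-0.003, -0.751, -0.66], [-0.002, -0.66, 0.751], [-1.0, 0.004, 0.0]]
wrist_force: [0.5, 0.6, 0.7]
finger_gap: 0.0849
clock: 3.02
eef_pos: [0.5239, -0.0966, 0.053]
tool_rot: [[-0.009, -0.751, -0.66], [-0.001, -0.66, 0.751], [-1.0, 0.007, 0.005]]
wrist_force: [-0.4, 0.1, -0.3]
finger_gap: 0.0854
t 3.12 p [ 0.526  -0.0971  0.0552] y -138.68 tilt 0.27 F [-0.2  0.1  0.3] gap 0.0851 j6 [-0.26  2.16]
[2.09 0.01 0.02] turn -0.03
```

View pics/s1c.png

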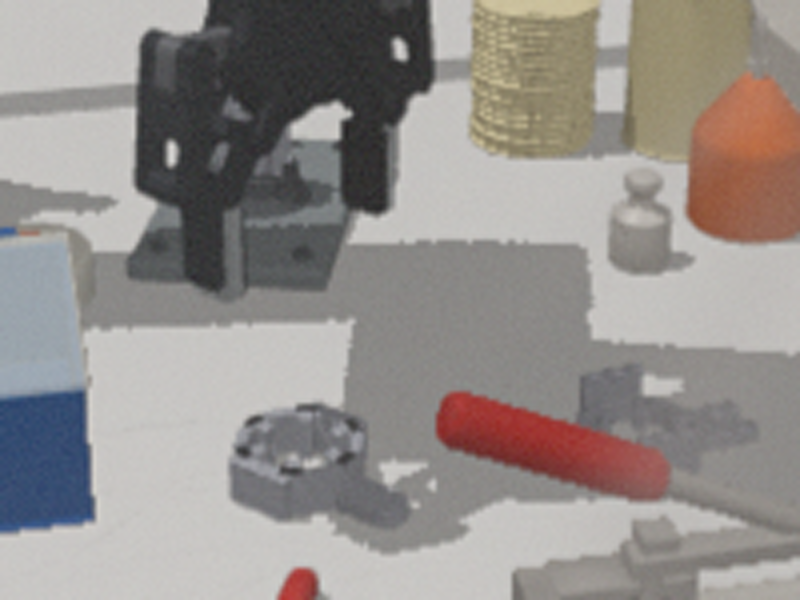

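View pics/t1.png

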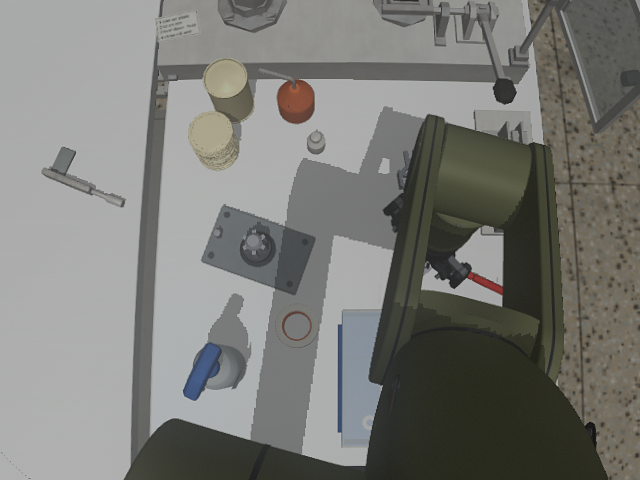

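```bash
python3 - <<'E'
from h import *
s=load('s1'); 
y=np.array([-.751,-.66,0]);c=np.array([.526,-.0971,.0552])
print((-cam(s)[2].T@cam(s)[3]).round(3))
for z in(0,.013): print([((q-[230,200])*4).round().tolist() for q in proj(s,[c+[0,0,z],c+[0,0,z]+y*.0425,c+[0,0,z]-y*.0425])])
print(((proj(s,[[.5251,-.097,.01]])-[230,200])*4).round())
E
```

```text
[ 0.423 -0.717  0.418]
[[304.0, 357.0], [234.0, 402.0], [369.0, 315.0]]
[[304.0, 328.0], [233.0, 373.0], [369.0, 287.0]]
[[304. 454.]]
```

```bash
python3 - <<'E'
from h import *
for f,b in(('s1',None),('t1',None)):
    s=load(f); W=cloud(s)
    if f=='s1':
        for c in [(232,285),(210,270),(240,220),(375,200),(360,160),(300,420),(270,60),(170,80)]:
            u,v=int(230+c[0]/4),int(200+c[1]/4); print(c,W[v,u].round(3))
    else:
        for c in [(455,270),(395,210),(440,262),(460,200),(430,180)]: print(c,W[c[1],c[0]].round(3))
E
python3 - <<'E'
from h import *
crop('t1',370,120,560,300,4,'t1c')
E
```

```text
(232, 285) [ 0.494 -0.136  0.111]
(210, 270) [ 0.485 -0.136  0.119]
(240, 220) [ 0.498 -0.134  0.135]
(375, 200) [ 0.559 -0.071  0.108]
(360, 160) [ 0.555 -0.067  0.124]
(300, 420) [ 0.526 -0.085  0.019]
(270, 60) [ 0.511 -0.122  0.191]
(170, 80) [ 0.474 -0.142  0.194]
(455, 270) [ 0.482 -0.127  0.2  ]
(395, 210) [ 0.564 -0.051  0.192]
(440, 262) [ 0.498 -0.114  0.168]
(460, 200) [ 0.5   -0.074  0.484]
(430, 180) [ 0.5   -0.039  0.542]
```

View pics/s1.png

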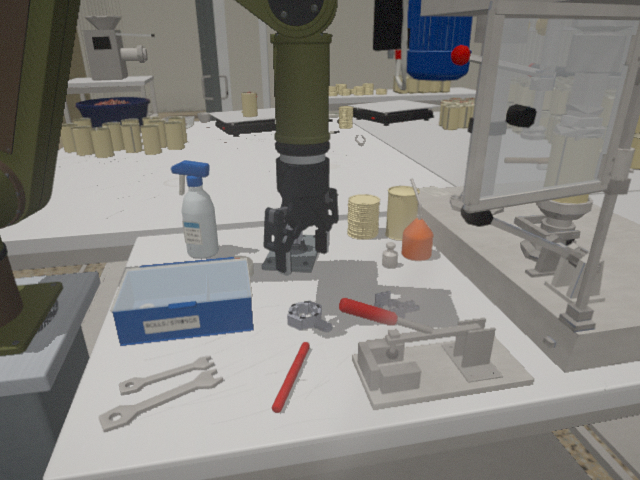

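View pics/t1c.png

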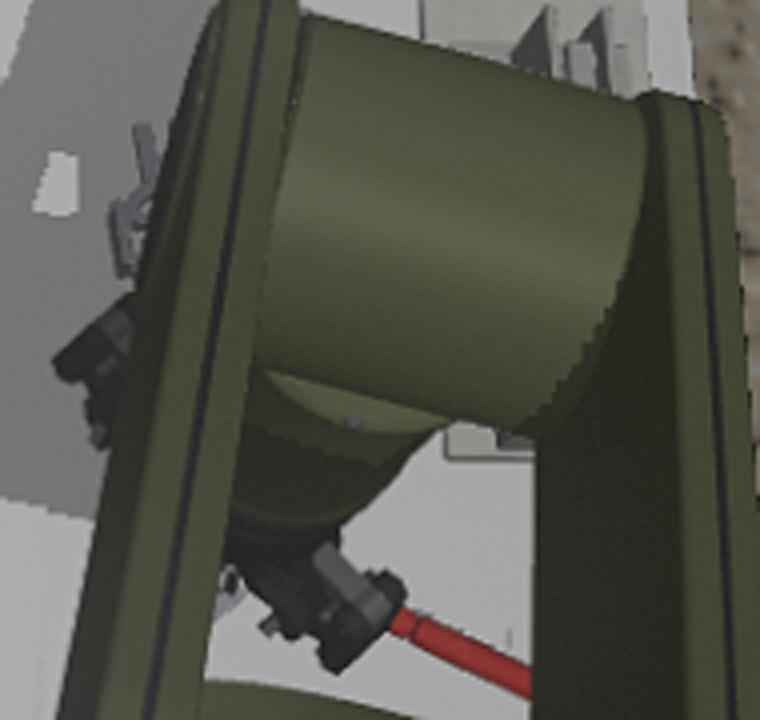

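```bash
python3 - <<'E'
from h import *
s=snap('side','s2'); W=cloud(s)
crop('s2',230,200,430,350,4,'s2c')
P=W[200:300,255:345].reshape(-1,3); r=np.hypot(P[:,0]-.526,P[:,1]+.097); P=P[(r<.08)&(P[:,2]>.03)]
print(len(P),P.min(0),np.sort(P[:,2])[:10])
print(bot.get_obs()['eef_pos'])
E
```

```text
3213 [ 0.46318738 -0.15511508  0.10365772] [0.10365772 0.10415637 0.10440544 0.10467623 0.10469964 0.10484436
 0.10491596 0.10503777 0.10506918 0.10528113]
[ 0.52671797 -0.09729955  0.05583595]
```

View pics/s2c.png

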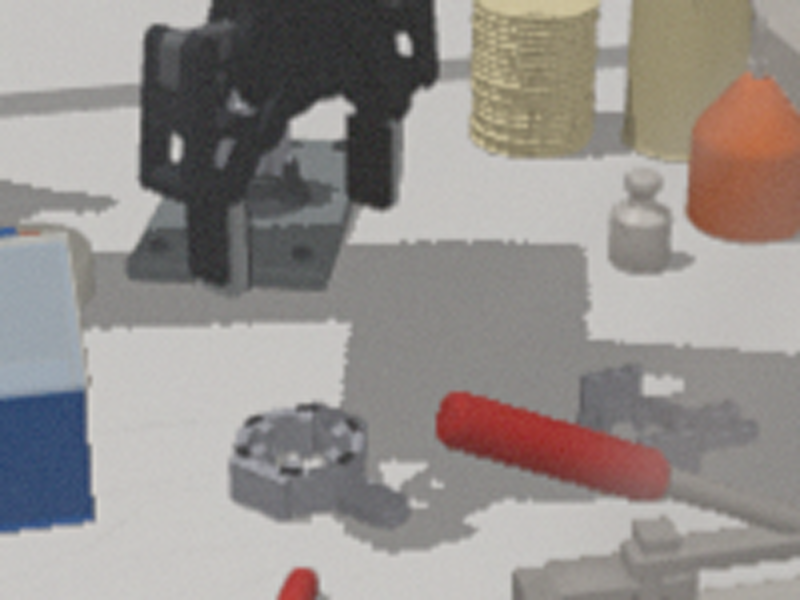

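```bash
python3 -m pendant '[0.5,0,0,0,85,1,0,0,0,85,1.5,0,0,0,85,1.6,0,0,0,85,1.6,0,0,0,85]'; python3 - <<'E'
from h import *
s=snap('side','s3'); W=cloud(s)
crop('s3',230,200,430,350,4,'s3c')
P=W[200:320,255:345].reshape(-1,3); r=np.hypot(P[:,0]-.526,P[:,1]+.097); P=P[(r<.08)&(P[:,2]>.03)]
print(len(P),P.min(0),np.sort(P[:,2])[:10])
print(bot.get_obs()['eef_pos'])
E
```

```text
clock: 3.58
eef_pos: [0.5266, -0.0974, 0.016]
tool_rot: [[-0.003, -0.751, -0.66], [-0.002, -0.66, 0.751], [-1.0, 0.004, 0.0]]
wrist_force: [-0.1, 0.0, -0.7]
finger_gap: 0.0849
4370 [ 0.4626184  -0.15483348  0.06469115] [0.06469115 0.06489481 0.06519434 0.06524596 0.06527627 0.065322
 0.06533358 0.06552658 0.06562652 0.06598686]
[ 0.52710343 -0.0975351   0.01648101]
```

View pics/s3c.png

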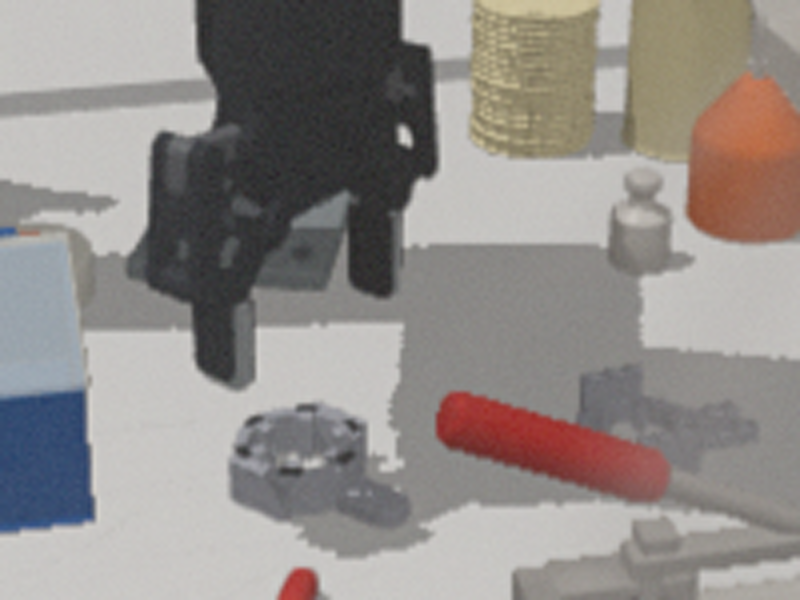

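```bash
python3 -m pendant '[0.5,0,0,0,85,1,0,0,0,85,1.5,0,0,0,85,1.8,0,0,0,85,2.0,0,0,0,85,2.0,0,0,0,85]'; python3 - <<'E'
from h import *
s=snap('side','s4'); W=cloud(s)
crop('s4',230,200,430,350,4,'s4c')
print(bot.get_obs()['eef_pos'])
E
```

```text
clock: 4.13
eef_pos: [0.5269, -0.0976, -0.0338]
tool_rot: [[-0.003, -0.751, -0.66], [-0.002, -0.66, 0.751], [-1.0, 0.004, -0.0]]
wrist_force: [0.4, -0.5, 0.6]
finger_gap: 0.0852
[ 0.52715141 -0.09769373 -0.03337484]
```

View pics/s4c.png

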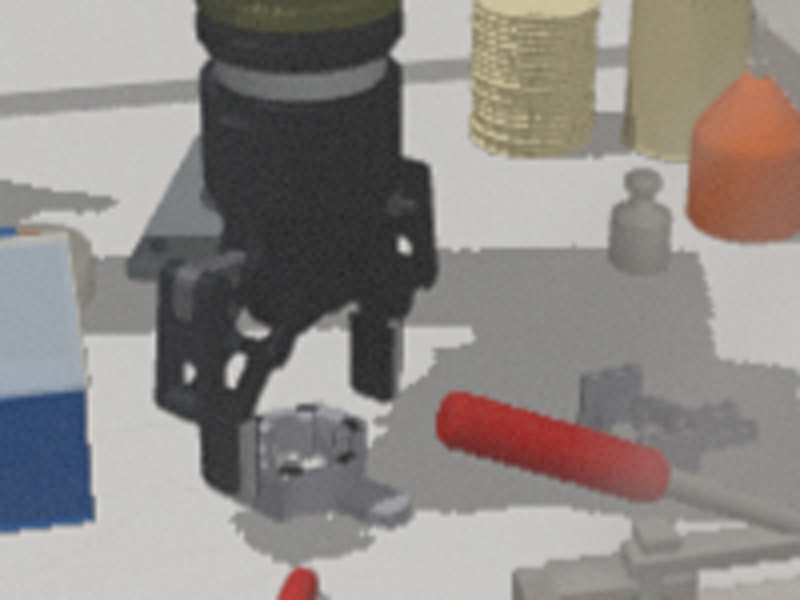

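```bash
python3 - <<'E'
from h import *
s=load('s4'); W=cloud(s)
c=np.array([.527,-.0976]);y=np.array([-.751,-.66]);z=np.array([-.66,.751])
P=W[280:330,275:335].reshape(-1,3); P=P[(P[:,2]>.026)&(P[:,2]<.05)]
a=(P[:,:2]-c)@y; b=(P[:,:2]-c)@z
for m,n in((a>.03,'near'),(a<-.03,'far')): print(n,m.sum(),'y',np.percentile(a[m],[2,50,98]).round(4),'z',np.percentile(b[m],[2,50,98]).round(4))
E
```

```text
near 202 y [0.0425 0.0537 0.057 ] z [-0.0104 -0.0051  0.008 ]
far 180 y [-0.0555 -0.0428 -0.0405] z [-0.0101 -0.0013  0.0131]
```

```bash
python3 -m pendant '[0.15,0,0,0,80,0.15,0,0,0,72,0.15,0,0,0,65,0.15,0,0,0,60,0.15,0,0,0,55,0.15,0,0,0,50,0.15,0,0,0,50,0.15,0,0,0,50]' 40; python3 - <<'E'
from h import *
s=snap('side','s5')
crop('s5',230,200,430,350,4,'s5c')
E
python3 go.py .527 -.0976 -.03 -138.5
```

```text
clock: 4.85
eef_pos: [0.5269, -0.0979, -0.0365]
tool_rot: [[-0.002, -0.751, -0.66], [-0.003, -0.66, 0.751], [-1.0, 0.003, -0.001]]
wrist_force: [-2.1, -1.0, 5.6]
finger_gap: 0.055
t 4.9 p [ 0.5269 -0.0979 -0.0366] y -138.67 tilt 0.2 F [-1.8 -1.1  5.4] gap 0.0551 j6 [-0.26  2.16]
[-0.26 -0.01  0.  ] turn -0.03
```

View pics/s5c.png

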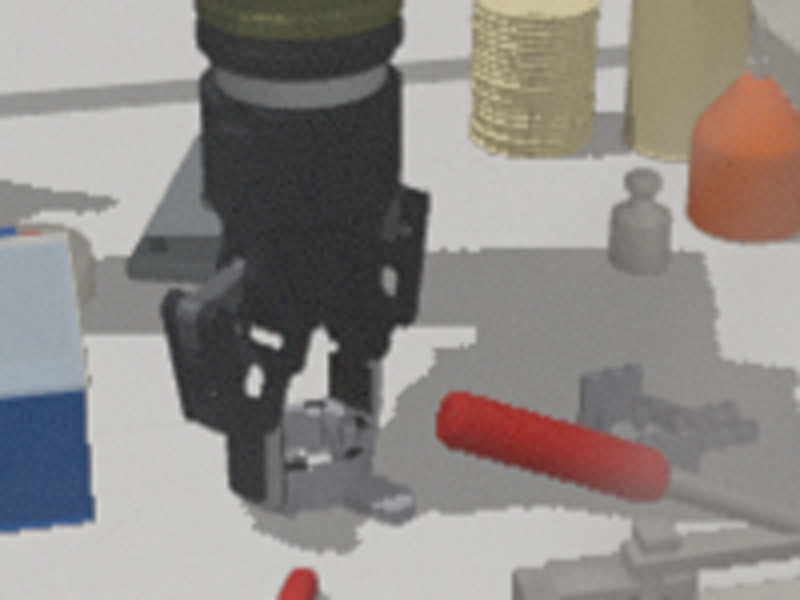

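```bash
python3 -m pendant '[-0.3,0,0,0,50,-1,0,0,0,50,-2,0,0,0,50,-3,0,0,0,50,-4,0,0,0,50,-4.5,0,0,0,50,-4.5,0,0,0,50]'; python3 go.py .535 0.03 .075 -60 .5437 .152 .075 1.5; python3 - <<'E'
from h import *
s=snap('side','s6')
crop('s6',230,150,430,300,4,'s6c')
E
```

```text
clock: 5.48
eef_pos: [0.53, -0.0981, 0.0795]
tool_rot: [[0.005, -0.751, -0.66], [-0.004, -0.66, 0.751], [-1.0, -0.001, -0.007]]
wrist_force: [0.8, 0.1, -2.2]
finger_gap: 0.0552
t 5.48 p [ 0.53   -0.0981  0.0795] y -138.67 tilt 0.39 F [ 0.8  0.1 -2.2] gap 0.0552 j6 [-0.26  2.16]
[ 0.16 -3.53  3.72] turn -13.11
[ 0.14 -7.02  7.15] turn -23.36
```

View pics/s6c.png

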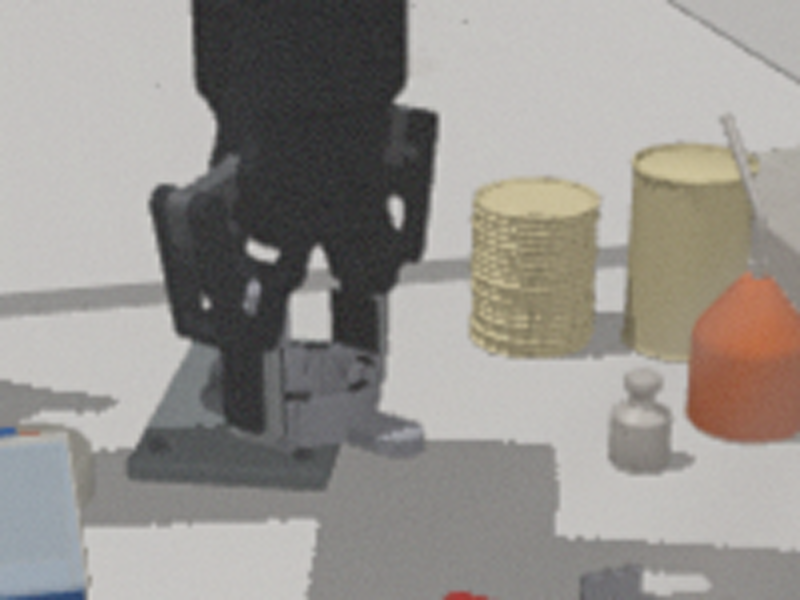

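```bash
python3 -m pendant '[0,-0.4,0.4,-1.1,50,0,-0.9,0.9,-2.2,50,0,-1.3,1.4,-3.3,50,0,-1.7,1.8,-4.4,50,0,-2.1,2.2,-5.5,50,0,-2.5,2.6,-6.6,50,0,-2.9,3,-7.7,50,0,-3.2,3.4,-8.8,50]';  python3 go.py  .5437 .152 .075 1.5
```

```text
clock: 6.2
eef_pos: [0.5315, 0.0199, 0.0755]
tool_rot: [[-0.001, 0.078, -0.997], [-0.003, -0.997, -0.078], [-1.0, 0.003, 0.001]]
wrist_force: [0.8, 0.6, -1.5]
finger_gap: 0.0551
t 6.2 p [0.5315 0.0199 0.0755] y -85.53 tilt 0.19 F [ 0.8  0.6 -1.5] gap 0.0551 j6 [-0.04  1.46]
[ 0.   -5.23 -0.9 ] turn -14.51
```

```bash
python3 -m pendant '[0,-0.6,-0.1,-1.1,50,0,-1.3,-0.2,-2.2,50,0,-2,-0.3,-3.3,50,0,-2.6,-0.4,-4.4,50,0,-3.2,-0.5,-5.5,50,0,-3.8,-0.6,-6.6,50,0,-4.4,-0.7,-7.7,50,0,-4.8,-0.8,-8.8,50]';  python3 go.py  .5437 .152 .075 1.5
```

```text
clock: 6.87
eef_pos: [0.5405, 0.1423, 0.0732]
tool_rot: [[-0.004, 0.845, -0.535], [-0.003, -0.535, -0.845], [-1.0, -0.002, 0.005]]
wrist_force: [0.1, -0.6, -2.7]
finger_gap: 0.0552
t 6.87 p [0.5405 0.1423 0.0732] y -32.38 tilt 0.3 F [ 0.1 -0.6 -2.7] gap 0.0552 j6 [0.18 0.75]
[-0.07 -0.1  -0.39] turn -5.65
```

```bash
python3 -m pendant '[0,-0.1,-0.39,-1.1,50,0,-0.1,-0.39,-2.2,50,0,-0.1,-0.39,-3.3,50,0,-0.1,-0.39,-4.4,50,0,-0.1,-0.39,-5.65,50,0,-0.1,-0.39,-5.65,50]';  python3 go.py  .544 .152 .06 1.5
python3 - <<'E'
from h import *
s=snap('side','s7');snap('top','t7')
crop('s7',220,130,420,280,4,'s7c')
crop('t7',190,170,350,290,5,'t7c')
E
```

```text
clock: 7.37
eef_pos: [0.5421, 0.1518, 0.0713]
tool_rot: [[-0.008, 1.0, 0.03], [-0.004, 0.03, -1.0], [-1.0, -0.008, 0.004]]
wrist_force: [0.3, 0.4, -1.7]
finger_gap: 0.0549
t 7.37 p [0.5421 0.1518 0.0713] y 1.72 tilt 0.49 F [ 0.3  0.4 -1.7] gap 0.0549 j6 [0.2  0.17]
[ 0.45  0.08 -0.01] turn 0.04
```

View pics/s7c.png

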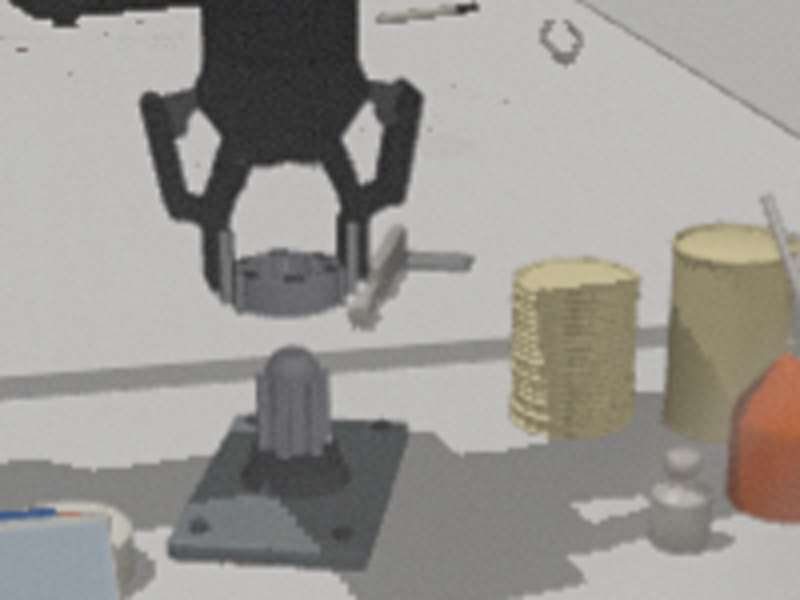

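View pics/t7c.png

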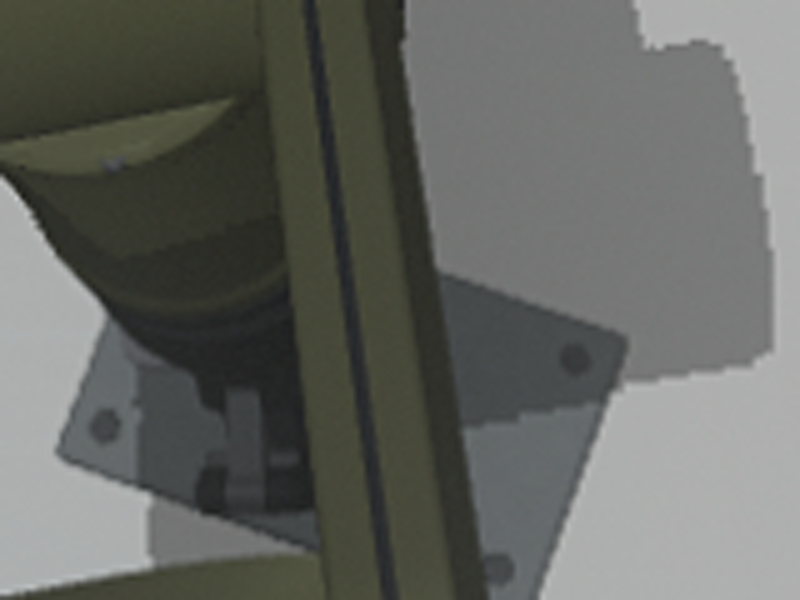

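```bash
python3 - <<'E'
from h import *
from scipy.optimize import least_squares
s=load('s7'); W=cloud(s)
def sub(c0,c1):
    return W[int(130+c0[1]/4):int(130+c1[1]/4),int(220+c0[0]/4):int(220+c1[0]/4)].reshape(-1,3)
D=sub((250,292),(335,312)); print('disc z',np.nanpercentile(D[:,2],[5,50,95]).round(4), len(D))
def fc(P,r):
    f=lambda q: np.hypot(P[:,0]-q[0],P[:,1]-q[1])-r
    return least_squares(f,[P[:,0].mean(),P[:,1].mean()+r],loss='soft_l1',f_scale=.001)
q=fc(D,.0265); print('disc',q.x.round(4),np.abs(q.fun).mean())
N=sub((276,356),(308,380)); N=N[N[:,2]<.076]; print(np.nanpercentile(N[:,2],[5,95])); q=fc(N,.0135); print('nose',q.x.round(4),np.abs(q.fun).mean(),len(N))
L=sub((205,225),(238,300)); 
# bottom edge
for z in (.098,.102,.106,.110): print(z,((proj(s,[[.544,.1518-.0265,z],[.544-.028,.152,z]])-[220,130])*4).round())
E
```

```text
disc z [0.1116 0.1163 0.1214] 105Traceback (most recent call last):
  File "<stdin>", line 10, in <module>
  File "<stdin>", line 9, in fc
    return func(*args, **kwargs)
    raise ValueError("Initial guess is outside of provided bounds")
ValueError: Initial guess is outside of provided bounds
```

```bash
python3 - <<'E'
from h import *
from scipy.optimize import least_squares
s=load('s7'); W=cloud(s)
def sub(c0,c1):
    P=W[int(130+c0[1]/4):int(130+c1[1]/4),int(220+c0[0]/4):int(220+c1[0]/4)].reshape(-1,3); return P[~np.isnan(P[:,0])]
def fc(P,r):
    f=lambda q: np.hypot(P[:,0]-q[0],P[:,1]-q[1])-r
    return least_squares(f,[P[:,0].mean(),P[:,1].mean()+r],loss='soft_l1',f_scale=.001)
D=sub((250,292),(335,312)); q=fc(D,.0265); print('disc',q.x.round(4),np.abs(q.fun).mean())
N=sub((276,350),(308,392)); N=N[(N[:,2]<.0755)&(N[:,2]>.071)]; q=fc(N,.0135); print('nose',q.x.round(4),np.abs(q.fun).mean(),len(N))
for z in (.098,.102,.106,.110): print(z,((proj(s,[[.544,.1518-.0265,z],[.544-.028,.152,z]])-[220,130])*4).round())
E
```

```text
disc [0.5409 0.1527] 0.0010086563841114197
nose [0.5413 0.1511] 0.001340944348682341 16
0.098 [[300. 337.]
 [237. 323.]]
0.102 [[300. 329.]
 [237. 315.]]
0.106 [[300. 322.]
 [236. 308.]]
0.11 [[299. 314.]
 [236. 300.]]
```

```bash
python3 -m pendant '[0,0.08,-0.02,0,50,0.3,0.08,-0.02,0,50,0.6,0.08,-0.02,0,50,0.9,0.08,-0.02,0,50,1.1,0.08,-0.02,0,50,1.1,0.08,-0.02,0,50]' 30;  python3 go.py  .544 .1525 .034 1.5
python3 - <<'E'
from h import *
s=snap('side','s8')
crop('s8',240,170,360,270,6,'s8c')
E
```

```text
clock: 7.97
eef_pos: [0.5428, 0.1519, 0.0425]
tool_rot: [[-0.01, 1.0, 0.023], [-0.004, 0.023, -1.0], [-1.0, -0.01, 0.004]]
wrist_force: [0.2, 0.5, -1.8]
finger_gap: 0.0551
t 7.97 p [0.5428 0.1519 0.0425] y 1.31 tilt 0.63 F [ 0.2  0.5 -1.8] gap 0.0551 j6 [0.2  0.18]
[ 0.34  0.05 -0.03] turn -0.03
```

View pics/s8c.png

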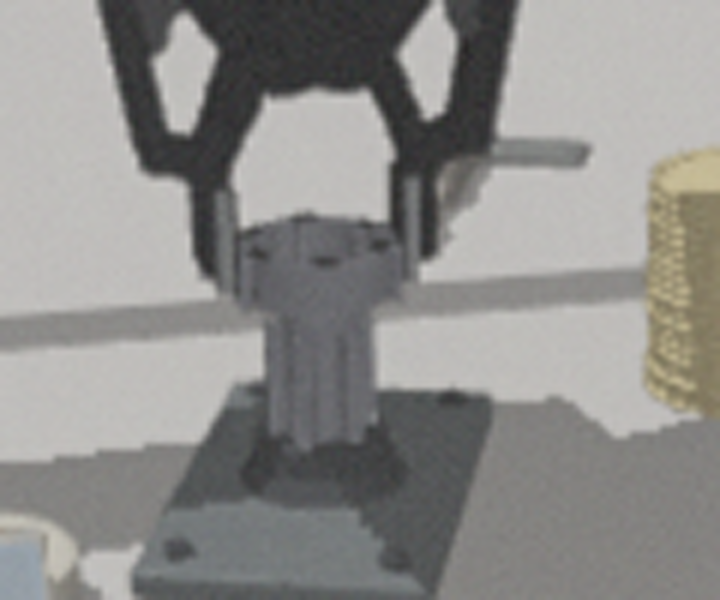

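```bash
python3 -m pendant '[0.1,0.05,0,0,50,0.2,0.05,0,0,50,0.3,0.05,0,0,50,0.3,0.05,0,0,50]';  python3 go.py  .544 .1525 .034 1.5
```

```text
clock: 8.35
eef_pos: [0.544, 0.1516, 0.0352]
tool_rot: [[-0.01, 1.0, 0.023], [-0.005, 0.023, -1.0], [-1.0, -0.01, 0.004]]
wrist_force: [-0.3, -1.6, -2.5]
finger_gap: 0.0552
t 8.35 p [0.544  0.1516 0.0352] y 1.32 tilt 0.64 F [-0.3 -1.6 -2.5] gap 0.0552 j6 [0.2  0.18]
[ 0.05  0.   -0.04] turn -0.03
```

```bash
python3 -m pendant '[0.05,0,0,0,50,0.1,0,0,0,50,0.14,0,0,0,50,0.14,0,0,0,50]';  python3 go.py  .544 .1525 .034 1.5
```

```text
clock: 8.68
eef_pos: [0.5438, 0.1515, 0.0315]
tool_rot: [[-0.01, 1.0, 0.023], [-0.005, 0.023, -1.0], [-1.0, -0.01, 0.005]]
wrist_force: [-1.0, -0.6, -1.9]
finger_gap: 0.0553
t 8.68 p [0.5438 0.1515 0.0315] y 1.32 tilt 0.65 F [-1.  -0.6 -1.9] gap 0.0553 j6 [0.2  0.18]
[-0.1   0.01 -0.04] turn -0.03
```

```bash
python3 -m pendant '[0.06,0,0,0,50,0.12,0,0,0,50,0.18,0,0,0,50,0.2,0,0,0,50]';  python3 go.py  .544 .1525 .034 1.5
```

```text
clock: 9.02
eef_pos: [0.5438, 0.1515, 0.0263]
tool_rot: [[-0.01, 1.0, 0.023], [-0.005, 0.023, -1.0], [-1.0, -0.01, 0.005]]
wrist_force: [-1.2, -1.3, -1.8]
finger_gap: 0.0549
t 9.02 p [0.5438 0.1515 0.0263] y 1.32 tilt 0.65 F [-1.2 -1.3 -1.8] gap 0.0549 j6 [0.2  0.18]
[-0.31  0.   -0.04] turn -0.03
```

```bash
python3 -m pendant '[0.1,0,0,0,50,0.2,0,0,0,50,0.3,0,0,0,50,0.4,0,0,0,50,0.4,0,0,0,50]';  python3 go.py  .544 .1525 -.0066 1.5
python3 - <<'E'
from h import *
s=snap('side','s9')
crop('s9',240,170,360,270,6,'s9c')
E
```

```text
clock: 9.43
eef_pos: [0.5436, 0.1514, 0.0156]
tool_rot: [[-0.011, 1.0, 0.023], [-0.005, 0.023, -1.0], [-1.0, -0.011, 0.005]]
wrist_force: [-0.8, -1.0, -2.9]
finger_gap: 0.0551
t 9.43 p [0.5436 0.1514 0.0156] y 1.32 tilt 0.68 F [-0.8 -1.  -2.9] gap 0.0551 j6 [0.2  0.18]
[ 0.89  0.03 -0.05] turn -0.03
```

View pics/s9c.png

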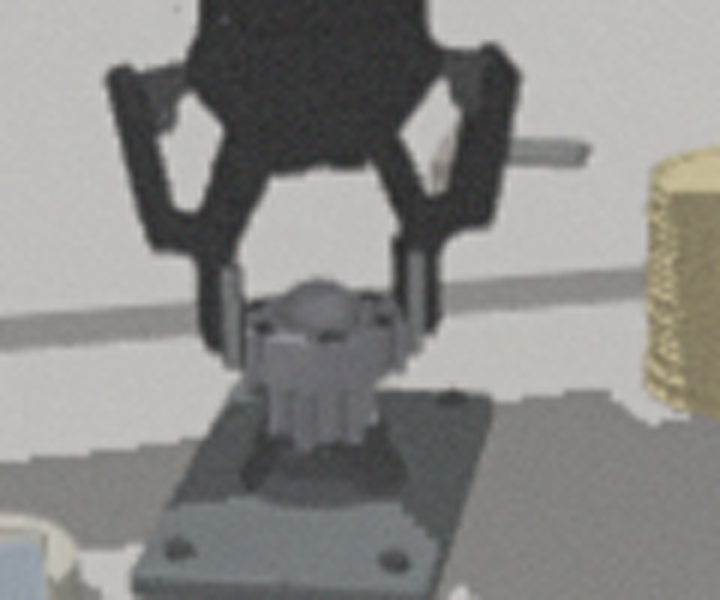

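```bash
python3 -m pendant '[0.1,0,-0.03,0,50,0.2,0,-0.03,0,50,0.3,0,-0.03,0,50,0.4,0,-0.03,0,50,0.5,0,-0.03,0,50,0.6,0,-0.03,0,50,0.7,0,-0.03,0,50,0.75,0,-0.03,0,50]';  python3 go.py  .544 .1525 -.0066 1.5
```

```text
clock: 10.15
eef_pos: [0.5436, 0.1515, -0.0031]
tool_rot: [[-0.011, 1.0, 0.023], [-0.006, 0.023, -1.0], [-1.0, -0.011, 0.005]]
wrist_force: [-1.3, -4.9, 0.7]
finger_gap: 0.0556
t 10.15 p [ 0.5436  0.1515 -0.0031] y 1.33 tilt 0.69 F [-1.3 -4.9  0.7] gap 0.0556 j6 [0.2  0.18]
[ 0.14  0.02 -0.04] turn -0.03
```

```bash
python3 -m pendant '[0.04,0,0,0,50,0.08,0,0,0,50,0.1,0,0,0,50]';  python3 -m pendant '[0.03,0,0,0,50,0.05,0,0,0,50,0.05,0,0,0,50]'; python3 go.py  .544 .1525 -.0066 1.5
```

```text
clock: 10.4
eef_pos: [0.5436, 0.1514, -0.0058]
tool_rot: [[-0.01, 1.0, 0.023], [-0.006, 0.023, -1.0], [-1.0, -0.011, 0.005]]
wrist_force: [-1.1, -2.7, 0.8]
finger_gap: 0.0549
clock: 10.65
eef_pos: [0.5436, 0.1514, -0.0064]
tool_rot: [[-0.01, 1.0, 0.023], [-0.006, 0.023, -1.0], [-1.0, -0.01, 0.005]]
wrist_force: [-1.4, -3.4, 4.9]
finger_gap: 0.055
t 10.65 p [ 0.5436  0.1514 -0.0064] y 1.33 tilt 0.66 F [-1.4 -3.4  4.9] gap 0.055 j6 [0.2  0.18]
[ 0.01  0.02 -0.04] turn -0.03
```

```bash
python3 -m pendant '[0.03,0,0,0,50,0.06,0,0,0,50]'; python3 -m pendant '[-0.02,0,0,0.2,50,-0.02,0,0,0.5,50,-0.02,0,0,0.5,50]'; python3 - <<'E'
from h import *
print(bot.get_obs()['ft_torque'].round(3) if hasattr(bot.get_obs()['ft_torque'],'round') else bot.get_obs()['ft_torque'])
s=snap('side','s10')
crop('s10',240,170,360,270,6,'s10c')
E
```

```text
clock: 10.82
eef_pos: [0.5437, 0.1514, -0.0065]
tool_rot: [[-0.009, 1.0, 0.023], [-0.006, 0.023, -1.0], [-1.0, -0.01, 0.005]]
wrist_force: [-5.8, -3.2, 17.0]
finger_gap: 0.0549
clock: 11.07
eef_pos: [0.5435, 0.151, -0.0058]
tool_rot: [[-0.01, 1.0, -0.03], [-0.006, -0.03, -1.0], [-1.0, -0.009, 0.007]]
wrist_force: [-0.9, -5.0, 0.9]
finger_gap: 0.0549
[-0.736  0.21   0.114]
```

View pics/s10c.png

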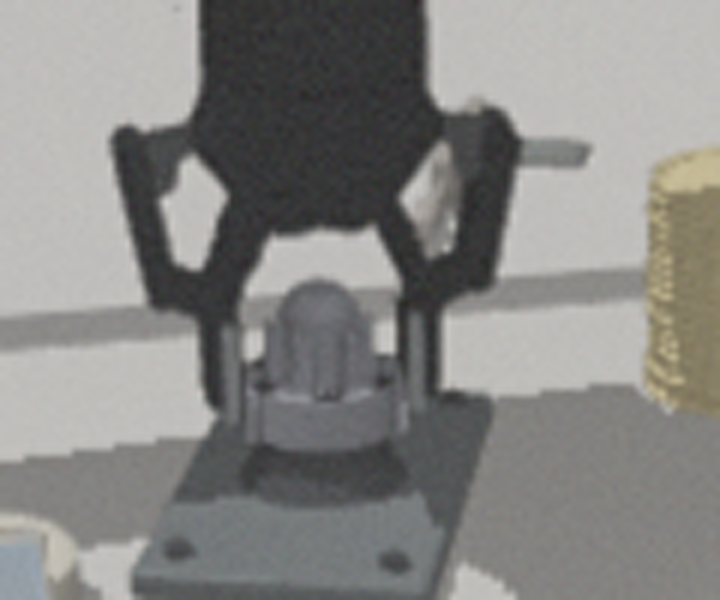

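```bash
python3 -m pendant '[0,0,0,0,60,0,0,0,0,66,0,0,0,0,72,0,0,0,0,78,0,0,0,0,84,-0.3,0,0,0,84,-1,0,0,0,84,-2,0,0,0,84]'; python3 -m pendant '[-1,0,0,0,85,-2,0,0,0,85,-3,0,0,0,85]'; python3 - <<'E'
from h import *
s=snap('side','s11')
crop('s11',240,170,360,270,6,'s11c')
E
python3 go.py .60 .03 .10 50 .6653 -.1043 .06 97.1
```

```text
clock: 11.78
eef_pos: [0.542, 0.1511, 0.0432]
tool_rot: [[-0.014, 0.999, -0.029], [-0.007, -0.029, -1.0], [-1.0, -0.014, 0.008]]
wrist_force: [1.1, 0.4, -0.1]
finger_gap: 0.0841
clock: 12.03
eef_pos: [0.5428, 0.1517, 0.1198]
tool_rot: [[-0.014, 0.999, -0.029], [-0.007, -0.029, -1.0], [-1.0, -0.014, 0.007]]
wrist_force: [0.6, 0.2, 0.1]
finger_gap: 0.085
t 12.08 p [0.5466 0.1525 0.1251] y -1.67 tilt 0.42 F [ 2.2 -0.1  3.1] gap 0.0848 j6 [0.2  0.23]
[1.02 2.28 4.83] turn -8.61
[ 2.63  5.06 10.12] turn -16.46
```

View pics/s11c.png

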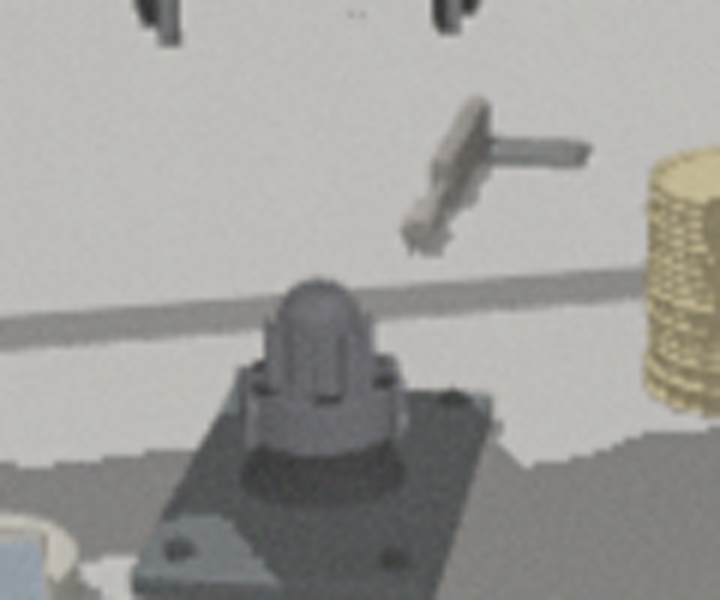

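```bash
python3 -m pendant '[0,0.6,1.2,-1.1,85,0,1.2,2.4,-2.2,85,0,1.8,3.6,-3.3,85,0.3,2.4,4.8,-4.4,85,0.5,3,6,-5.5,85,0.7,3.6,7.2,-6.6,85,0.9,4.2,8.4,-7.7,85,1,4.6,9.2,-8.8,85]';  python3 go.py .6653 -.1043 .06 97.1
```

```text
clock: 12.75
eef_pos: [0.6559, -0.084, 0.1005]
tool_rot: [[-0.004, 0.624, 0.781], [-0.006, 0.781, -0.624], [-1.0, -0.007, 0.0]]
wrist_force: [-0.1, 0.7, -0.8]
finger_gap: 0.0845
t 12.75 p [ 0.6559 -0.084   0.1005] y 51.37 tilt 0.43 F [-0.1  0.7 -0.8] gap 0.0845 j6 [-0.19 -1.08]
[ 1.62 -0.39  0.8 ] turn -7.62
```

```bash
python3 -m pendant '[0,-0.39,0.8,-1.1,85,0,-0.39,0.8,-2.2,85,0,-0.39,0.8,-3.3,85,0,-0.39,0.8,-4.4,85,0,-0.39,0.8,-5.5,85,0.4,-0.39,0.8,-6.6,85,0.8,-0.39,0.8,-7.62,85,1.4,-0.39,0.8,-7.62,85]';  python3 -m pendant '[0.5,0,0,0,85,1,0,0,0,85,1.4,0,0,0,85,1.4,0,0,0,85]'; python3 go.py .6653 -.1043 -.035 97.1; python3 - <<'E'
from h import *
s=snap('side','s12')
crop('s12',290,200,450,320,5,'s12c')
snap('top','t12'); crop('t12',190,195,330,300,5.7,'t12c')
E
```

```text
clock: 13.42
eef_pos: [0.6664, -0.1044, 0.0668]
tool_rot: [[-0.001, -0.128, 0.992], [-0.007, 0.992, 0.128], [-1.0, -0.006, -0.002]]
wrist_force: [-0.2, -0.4, 0.4]
finger_gap: 0.0846
clock: 13.75
eef_pos: [0.6645, -0.1042, 0.0294]
tool_rot: [[-0.005, -0.128, 0.992], [-0.006, 0.992, 0.128], [-1.0, -0.005, -0.006]]
wrist_force: [0.4, 0.3, -0.6]
finger_gap: 0.085
t 13.75 p [ 0.6645 -0.1042  0.0294] y 97.34 tilt 0.44 F [ 0.4  0.3 -0.6] gap 0.085 j6 [-0.21 -1.91]
[2.57 0.01 0.05] turn 0.04
```

View pics/s12c.png

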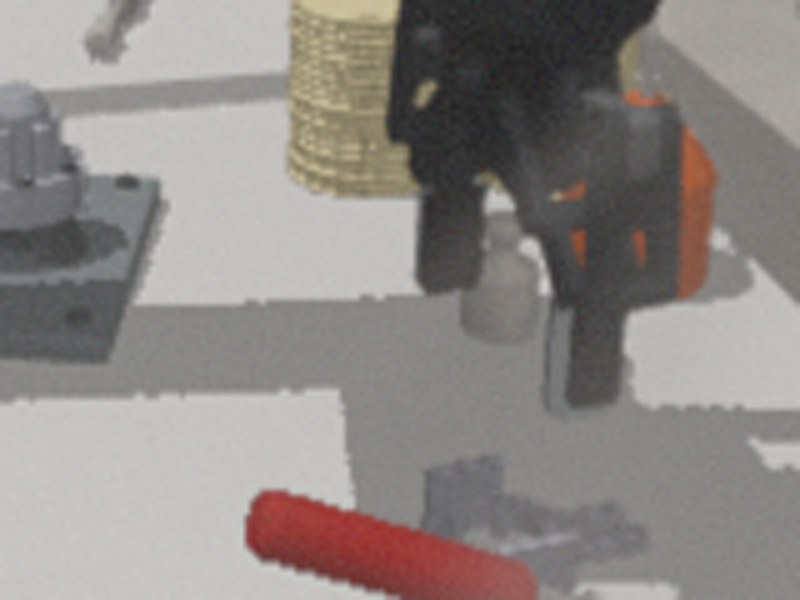

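View pics/t12c.png

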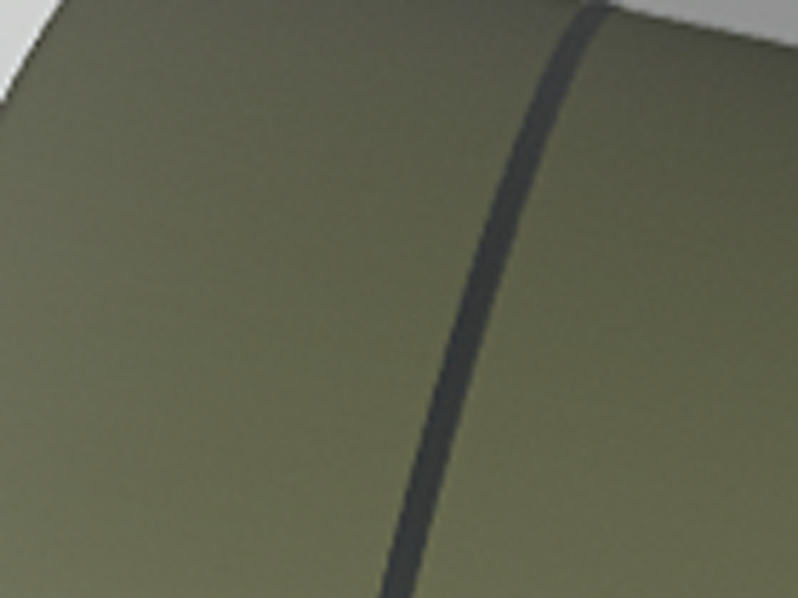

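```bash
python3 -m pendant '[0.5,0,0.03,0,85,1,0,0.03,0,85,1.5,0,0.03,0,85,2,0,0.03,0,85,2.4,0,0.03,0,85,2.45,0,0.03,0,85]' 40;  python3 -m pendant '[0,0,0,0,78,0,0,0,0,70,0,0,0,0,62,0,0,0,0,55,0,0,0,0,50,0,0,0,0,50,0,0,0,0,50]'; python3 go.py .6653 -.1043 -.035 97.1; python3 - <<'E'
from h import *
s=snap('side','s13')
crop('s13',290,200,450,320,5,'s13c')
E
```

```text
clock: 14.35
eef_pos: [0.6644, -0.1044, -0.0331]
tool_rot: [[-0.007, -0.128, 0.992], [-0.005, 0.992, 0.128], [-1.0, -0.004, -0.008]]
wrist_force: [-0.7, -0.5, 0.0]
finger_gap: 0.0852
clock: 14.93
eef_pos: [0.6653, -0.1047, -0.0321]
tool_rot: [[-0.005, -0.128, 0.992], [-0.006, 0.992, 0.128], [-1.0, -0.005, -0.006]]
wrist_force: [-0.7, -0.6, 4.5]
finger_gap: 0.0548
t 14.93 p [ 0.6653 -0.1047 -0.0321] y 97.34 tilt 0.45 F [-0.7 -0.6  4.5] gap 0.0548 j6 [-0.21 -1.91]
[0.12 0.02 0.  ] turn 0.04
```

View pics/s13c.png

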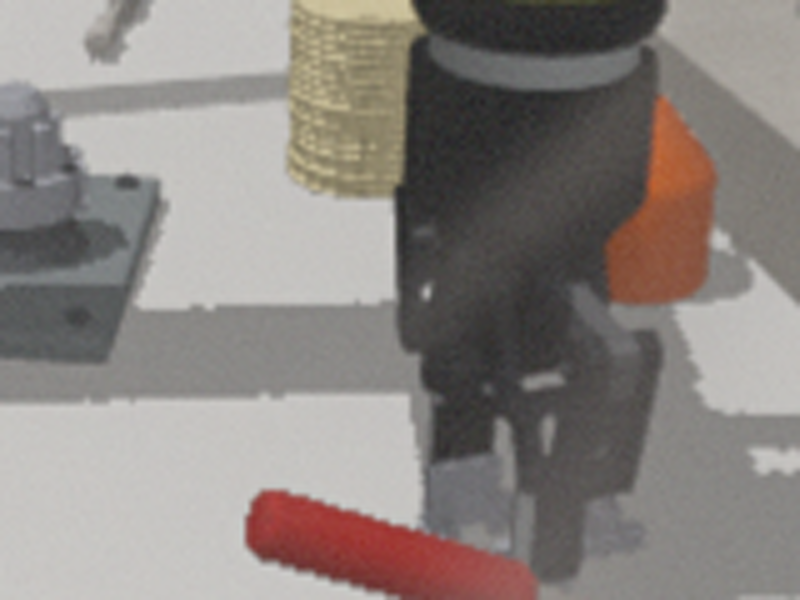

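```bash
python3 -m pendant '[-0.3,0,0,0,50,-1,0,0,0,50,-2,0,0,0,50,-3,0,0,0,50,-4,0,0,0,50,-4.5,0,0,0,50,-4.5,0,0,0,50]'; python3 go.py .60 .03 .08 40 .5436 .1515 .08 0; python3 - <<'E'
from h import *
s=snap('side','s14')
crop('s14',290,160,450,280,5,'s14c')
E
```

```text
clock: 15.57
eef_pos: [0.6682, -0.1043, 0.0843]
tool_rot: [[0.001, -0.128, 0.992], [-0.007, 0.992, 0.128], [-1.0, -0.007, 0.0]]
wrist_force: [1.4, -1.2, -2.5]
finger_gap: 0.0549
t 15.57 p [ 0.6682 -0.1043  0.0843] y 97.35 tilt 0.39 F [ 1.4 -1.2 -2.5] gap 0.0549 j6 [-0.21 -1.91]
[ 0.13  5.68 -2.02] turn 9.56
[ 0.1  10.78 -3.64] turn 16.22
```

View pics/s14c.png

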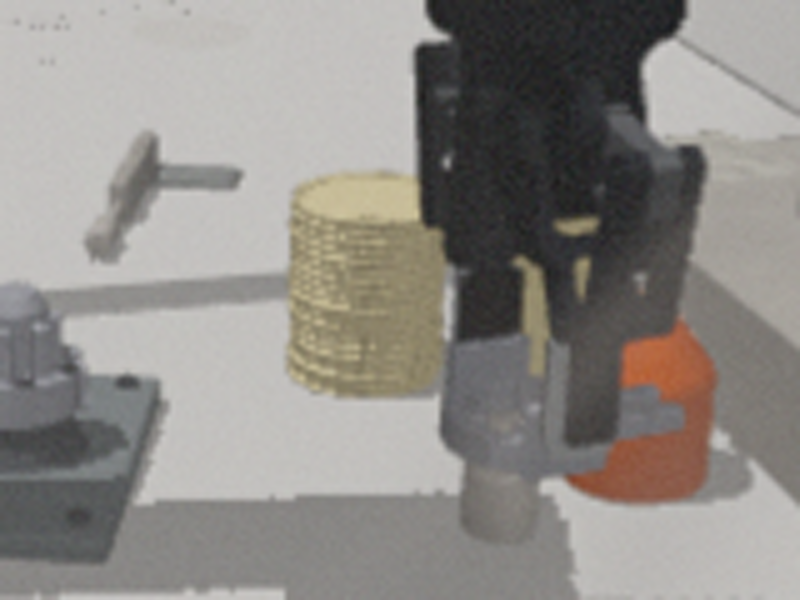

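```bash
python3 -m pendant '[0,0.7,-0.25,1.1,50,0,1.4,-0.5,2.2,50,0,2.1,-0.7,3.3,50,0,2.8,-1,4.4,50,0,3.5,-1.2,5.5,50,0,4.2,-1.4,6.6,50,0,4.9,-1.7,7.7,50,0,5.6,-1.9,8.8,50]';  python3 go.py .5436 .1515 .08 0
```

```text
clock: 16.28
eef_pos: [0.5989, 0.0296, 0.0792]
tool_rot: [[-0.007, 0.717, 0.697], [-0.006, 0.697, -0.717], [-1.0, -0.009, -0.001]]
wrist_force: [0.1, 0.4, -2.4]
finger_gap: 0.0551
t 16.28 p [0.5989 0.0296 0.0792] y 44.21 tilt 0.54 F [ 0.1  0.4 -2.4] gap 0.0551 j6 [-0.02 -0.79]
[-0.05  1.81 -5.04] turn 7.37
```

```bash
python3 -m pendant '[-0.05,0.3,-0.8,1,50,-0.05,0.6,-1.6,2,50,-0.05,0.9,-2.4,3,50,-0.05,1.1,-3.1,4,50,-0.05,1.3,-3.8,5,50,-0.05,1.6,-4.4,6,50,-0.05,1.75,-4.9,7,50,-0.05,1.81,-5.04,7.37,50]'; python3 -m pendant '[0,0,0,0,50,0,0,0,0,50]';  python3 go.py .5436 .1515 .045 0; python3 - <<'E'
from h import *
s=snap('side','s15')
crop('s15',240,140,360,240,6,'s15c')
E
```

```text
clock: 16.95
eef_pos: [0.5402, 0.153, 0.0781]
tool_rot: [[-0.013, 1.0, -0.003], [-0.006, -0.003, -1.0], [-1.0, -0.013, 0.006]]
wrist_force: [-0.6, -0.0, -1.7]
finger_gap: 0.0553
clock: 17.12
eef_pos: [0.5379, 0.1531, 0.0763]
tool_rot: [[-0.017, 1.0, -0.001], [-0.007, -0.001, -1.0], [-1.0, -0.017, 0.007]]
wrist_force: [0.6, 0.1, -2.3]
finger_gap: 0.0552
t 17.12 p [0.5379 0.1531 0.0763] y -0.08 tilt 1.05 F [ 0.6  0.1 -2.3] gap 0.0552 j6 [0.2  0.21]
[1.25 0.25 0.06] turn -0.01
```

View pics/s15c.png

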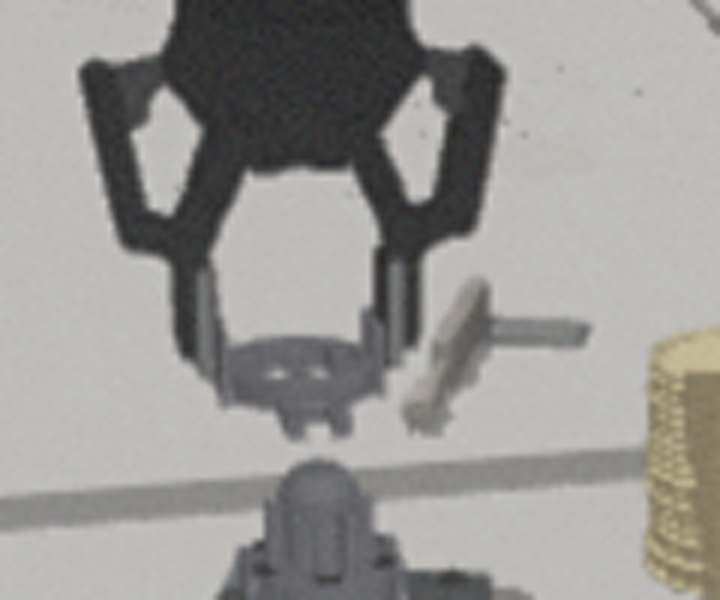

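```bash
python3 -m pendant '[0,0.23,0.07,0,50,0.2,0.23,0.07,0,50,0.4,0.23,0.07,0,50,0.6,0.23,0.07,0,50,0.6,0.23,0.07,0,50,0.6,0.23,0.07,0,50]' 30;  python3 go.py .5437 .1513 .045 0; python3 - <<'E'
from h import *
s=snap('side','s16')
crop('s16',240,160,360,260,6,'s16c')
E
```

```text
clock: 17.67
eef_pos: [0.5436, 0.1506, 0.0608]
tool_rot: [[-0.017, 1.0, -0.002], [-0.007, -0.002, -1.0], [-1.0, -0.017, 0.007]]
wrist_force: [0.5, -0.5, -2.1]
finger_gap: 0.0549
t 17.67 p [0.5436 0.1506 0.0608] y -0.12 tilt 1.08 F [ 0.5 -0.5 -2.1] gap 0.0549 j6 [0.2 0.2]
[ 0.63  0.02 -0.03] turn -0.02
```

View pics/s16c.png

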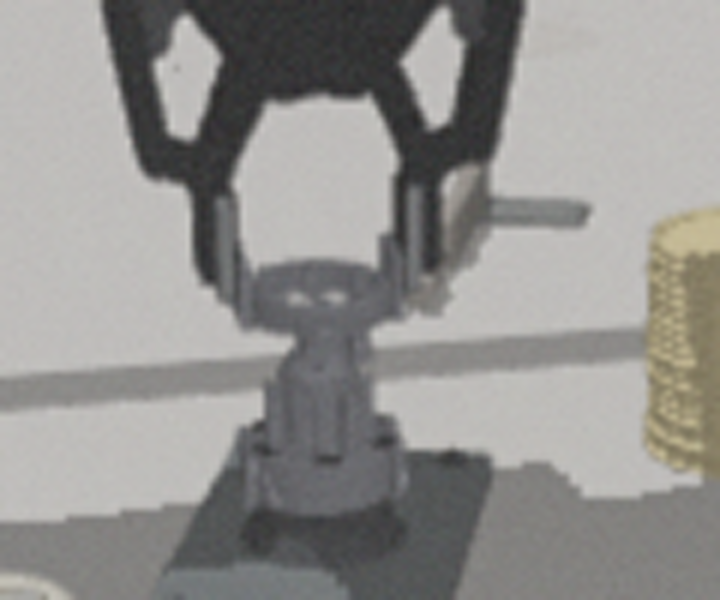

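```bash
python3 -m pendant '[0.2,0.02,-0.03,0,50,0.4,0.02,-0.03,0,50,0.6,0.02,-0.03,0,50,0.6,0.02,-0.03,0,50]';  python3 -m pendant '[0.05,0,0,0,50,0.1,0,0,0,50,0.15,0,0,0,50,0.2,0,0,0,50,0.2,0,0,0,50]'; python3 go.py .5437 .1513 .03 0
```

```text
clock: 18.05
eef_pos: [0.5431, 0.1512, 0.0449]
tool_rot: [[-0.019, 1.0, -0.002], [-0.007, -0.002, -1.0], [-1.0, -0.019, 0.007]]
wrist_force: [0.2, 0.0, -2.2]
finger_gap: 0.055
clock: 18.47
eef_pos: [0.5432, 0.1502, 0.0399]
tool_rot: [[-0.018, 1.0, -0.001], [-0.009, -0.001, -1.0], [-1.0, -0.018, 0.009]]
wrist_force: [0.7, -5.4, -1.1]
finger_gap: 0.0549
t 18.47 p [0.5432 0.1502 0.0399] y -0.08 tilt 1.17 F [ 0.7 -5.4 -1.1] gap 0.0549 j6 [0.2 0.2]
[ 0.39  0.03 -0.05] turn -0.01
```

```bash
python3 -m pendant '[0,0,0.03,0,50,0.05,0,0.05,0,50,0.1,0,0.05,0,50,0.1,0,0.05,0,50]'; python3 go.py .5437 .1513 .03 0
```

```text
clock: 18.8
eef_pos: [0.5428, 0.1493, 0.037]
tool_rot: [[-0.019, 1.0, -0.002], [-0.008, -0.002, -1.0], [-1.0, -0.019, 0.008]]
wrist_force: [-0.7, 0.0, -2.3]
finger_gap: 0.0549
t 18.8 p [0.5428 0.1493 0.037 ] y -0.1 tilt 1.19 F [-0.7  0.  -2.3] gap 0.0549 j6 [0.2 0.2]
[ 0.28  0.04 -0.08] turn -0.02
```

Lateral force is gone, so it's centred. I'll keep going down in small steps: its underside is at about 69 mm.

```bash
python3 -m pendant '[0.05,0.02,0,0,50,0.1,0.02,0,0,50,0.15,0.02,0,0,50,0.15,0.02,0,0,50]'; python3 -m pendant '[0.05,0,0,0,50,0.1,0,0,0,50,0.15,0,0,0,50,0.15,0,0,0,50]'; python3 go.py .5437 .1493 .01 0
```

```text
clock: 19.13
eef_pos: [0.543, 0.1494, 0.0328]
tool_rot: [[-0.02, 1.0, -0.002], [-0.008, -0.002, -1.0], [-1.0, -0.02, 0.008]]
wrist_force: [-0.0, 0.4, -2.4]
finger_gap: 0.0547
clock: 19.47
eef_pos: [0.5426, 0.1493, 0.0288]
tool_rot: [[-0.02, 1.0, -0.002], [-0.008, -0.002, -1.0], [-1.0, -0.02, 0.008]]
wrist_force: [-0.1, -0.6, -2.0]
finger_gap: 0.0549
t 19.47 p [0.5426 0.1493 0.0288] y -0.1 tilt 1.26 F [-0.1 -0.6 -2. ] gap 0.0549 j6 [0.2 0.2]
[ 0.75  0.06 -0.01] turn -0.02
```

```bash
python3 -m pendant '[0.06,0.02,0,0,50,0.12,0.02,0,0,50,0.18,0.02,0,0,50,0.24,0.02,0,0,50,0.3,0.02,0,0,50,0.36,0.02,0,0,50,0.4,0.02,0,0,50,0.4,0.02,0,0,50]'; python3 -m pendant '[0.03,0,0,0,50,0.06,0,0,0,50,0.06,0,0,0,50]';python3 go.py .5437 .1493 .0179 0
```

```text
clock: 20.13
eef_pos: [0.5428, 0.1492, 0.0186]
tool_rot: [[-0.021, 1.0, -0.002], [-0.008, -0.002, -1.0], [-1.0, -0.021, 0.008]]
wrist_force: [-0.2, -0.7, -1.5]
finger_gap: 0.0554
clock: 20.38
eef_pos: [0.5432, 0.1494, 0.0181]
tool_rot: [[-0.02, 1.0, -0.002], [-0.008, -0.002, -1.0], [-1.0, -0.02, 0.008]]
wrist_force: [-0.9, -0.1, 3.9]
finger_gap: 0.0551
t 20.38 p [0.5432 0.1494 0.0181] y -0.1 tilt 1.21 F [-0.9 -0.1  3.9] gap 0.0551 j6 [0.2 0.2]
[0.01 0.02 0.  ] turn -0.02
```

Contact at the expected height. I'll press lightly, ease off, turn it toward the stand axis within the play and look.

```bash
python3 -m pendant '[0.04,0,0,0,50,0.05,0,0,0,50]'; python3 -m pendant '[-0.03,0,0,0.2,50,-0.03,0,0,0.3,50,-0.03,0,0,0.3,50]'; python3 - <<'E'
from h import *
print(np.round(bot.get_obs()['ft_torque'],3))
s=snap('side','s17')
crop('s17',240,170,360,270,6,'s17c')
E
```

```text
clock: 20.55
eef_pos: [0.5433, 0.1494, 0.018]
tool_rot: [[-0.019, 1.0, -0.001], [-0.008, -0.002, -1.0], [-1.0, -0.019, 0.008]]
wrist_force: [-2.5, -1.1, 8.3]
finger_gap: 0.0551
clock: 20.8
eef_pos: [0.543, 0.1491, 0.0188]
tool_rot: [[-0.019, 0.999, -0.033], [-0.008, -0.033, -0.999], [-1.0, -0.019, 0.009]]
wrist_force: [-1.6, -1.2, -1.1]
finger_gap: 0.0544
[-0.158  0.09   0.002]
```

View pics/s17c.png

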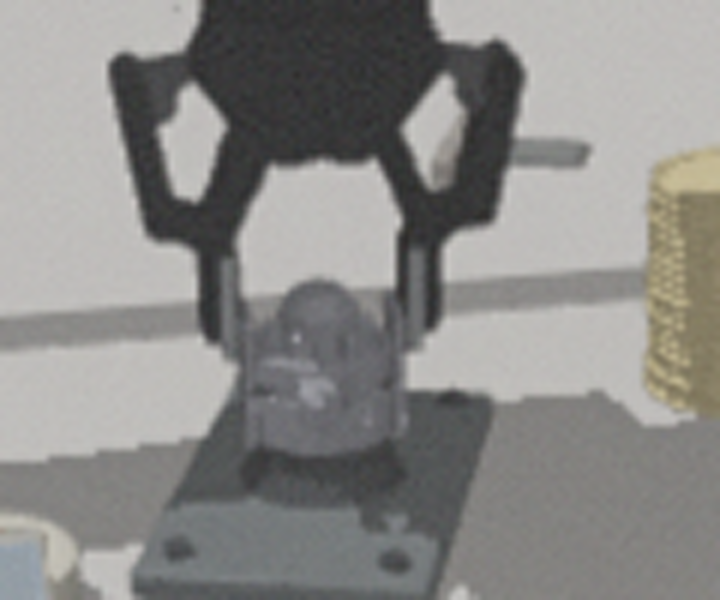

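```bash
python3 -m pendant '[0,0,0,0,60,0,0,0,0,66,0,0,0,0,72,0,0,0,0,78,0,0,0,0,84,-0.5,0,0,0,84,-1.5,0,0,0,84,-3,0,0,0,84]'; python3 -m pendant '[-1,0,0,0,85,-2,0,0,0,85,-2.5,0,1.5,0,85,-2.5,0,3,0,85,-2.5,0,4.5,0,85,-2.5,0,6,0,85,-2.5,0,7.5,0,85,-2.5,0,9,0,85]'; python3 -m pendant '[0,0,0.7,0,85,0,0,0.7,0,85,0,0,0.7,0,85]'; python3 - <<'E'
from h import *
s=snap('side','s18'); crop('s18',240,170,360,270,6,'s18c')
s=snap('top','t18'); crop('t18',190,195,330,300,5.7,'t18c')
E
```

```text
clock: 21.52
eef_pos: [0.5414, 0.1492, 0.0914]
tool_rot: [[-0.027, 0.999, -0.033], [-0.01, -0.033, -0.999], [-1.0, -0.027, 0.01]]
wrist_force: [0.3, 0.6, 0.2]
finger_gap: 0.0842
clock: 22.18
eef_pos: [0.5354, -0.0767, 0.1565]
tool_rot: [[-0.026, 0.999, -0.032], [-0.01, -0.033, -0.999], [-1.0, -0.026, 0.01]]
wrist_force: [0.7, 0.2, -0.2]
finger_gap: 0.0854
clock: 22.43
eef_pos: [0.5348, -0.0951, 0.1567]
tool_rot: [[-0.026, 0.999, -0.035], [-0.009, -0.035, -0.999], [-1.0, -0.026, 0.01]]
wrist_force: [0.4, 0.4, -0.7]
finger_gap: 0.0851
```

View pics/s18c.png

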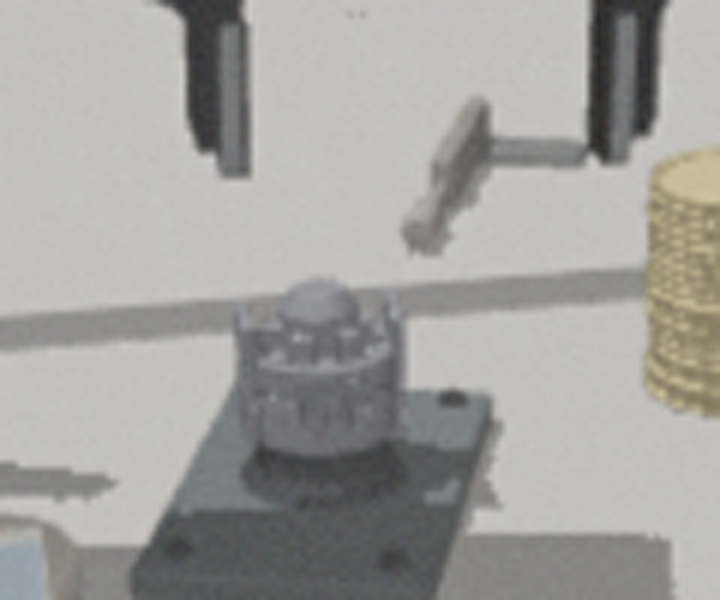

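View pics/t18c.png

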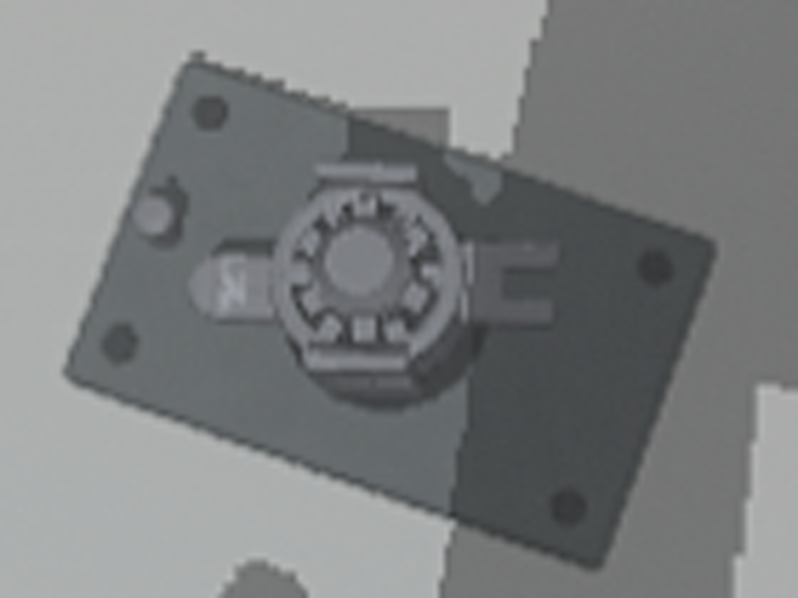

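```bash
python3 - <<'E'
from h import *
s=load('t18'); W=cloud(s)
px=lambda c:(190+(c[0]+.5)/5.7-.5,195+(c[1]+.5)/5.7-.5)
c=np.array([.544,.152]); a=1.236; yd=np.array([np.cos(a),np.sin(a)])
for n,q,z in(('disc tip (52)',(190,287),.038),('fork tip mid (51)',(557,282),.058)):
    P=atz(s,*px(q),z)[:2]-c; print(n,P.round(4),'r',np.linalg.norm(P).round(4),'off-axis deg',np.degrees(np.arctan2(P[1],P[0])-a).round(1),'tab point y',(45*np.cos(np.arctan2(P[1],P[0])-a)).round(1))
S=load('s18')
for n,f,r in(('disc tab',s,(205,265,300,310)),('sep tab',s,(480,505,250,315))):
    P=W[int(195+r[2]/5.7):int(195+r[3]/5.7),int(190+r[0]/5.7):int(190+r[1]/5.7),2]; print(n,np.nanmedian(P).round(4))
# sep ring top: sample annulus r 22-26 z
M=np.hypot(W[...,0]-c[0],W[...,1]-c[1]); m=(M<.025)&(M>.0215)&(W[...,2]>.055)&(W[...,2]<.068); print('ring top',np.median(W[m][:,2]).round(4),m.sum())
A=np.c_[W[m][:,:2]-c,np.ones(m.sum())]; print('slope',np.linalg.lstsq(A,W[m][:,2],rcond=None)[0].round(3))
o=load('t0')['image'].astype(int); d=np.abs(o-s['image'].astype(int)).max(2)
cv2.imwrite('pics/bys.png',np.hstack([cv2.resize(load(k)['image'][50:180,180:340],None,fx=2.4,fy=2.4) for k in('t0','t18')]))
E
```

```text
disc tip (52) [0.0007 0.0522] r 0.0522 off-axis deg 18.4 tab point y 42.7
fork tip mid (51) [-0.0012 -0.051 ] r 0.051 off-axis deg -162.2 tab point y -42.8
disc tab 0.0368
sep tab 0.0574
ring top 0.0613 196
slope [0.023 0.013 0.062]
```

View pics/bys.png

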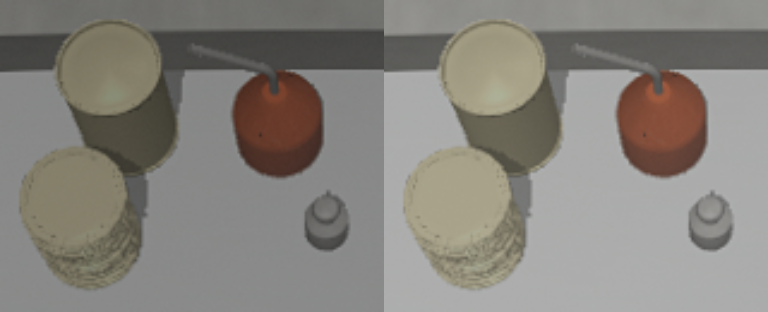

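The top view shows both plates seated. The separator ring top is at about 61–62 mm (62 expected), both tabs point the right way, and the bystanders haven't moved.

```bash
python3 -c "
from workcell import bot
print(bot.job_done())"
```

```text
the job is handed in; nothing more can be done
None
```

The clutch pack is rebuilt and the job is handed in at about 22.5 s of the 72 s. The clutch disc is home on the splines with its tab towards the pin, and the separator is home on top with its tab the other way. The hand-in gave no verdict, so the results below are my own checks.

**Position:** By the last top view, the disc tab point is about 42.7 mm towards the pin and the separator's about 42.8 mm the other way (38.5 needed). Both sit about 18° off the stand axis. That is the closest spline fit, because the hub is clamped at roughly 20°, and I turned each plate towards the axis within its play before letting go.

**Height:** The separator ring top measured 61–62 mm above the table, where 62 means fully home. The tab tops came out at 36.8 and 57.4 mm (38 and 58 expected), which is within camera accuracy. The depth map showed a slope of about 0.02 on the ring, below the 0.06 limit and near the noise.

**Forces:** The highest vertical wrist reading was 17 N on the disc and 8 N on the separator, read at the end of each move. Lateral readings stayed under about 6 N.

**Surroundings:** The lid stack and check weight look unmoved in before-and-after pictures. The gripper is open and well clear of everything.

**Disagreements:**
- **Tool height:** The reported TCP height reads about 36 mm lower than the fingertips seen in the side camera. I set the grasps and descents by the pictures and by contact instead, and contact came at the heights this predicted.
- **Tool tilt:** The tool drifted to about 1.2° of tilt by the separator fit (1.6° once clear). This should not matter for the released plates.

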